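# Open the nougatine press and lift out the former tin

### The arm

A 6-joint arm with a two-finger parallel gripper is mounted at the origin on the work surface. World frame = base frame: x ahead of the robot, y to its left, z up, the work surface at z = 0. Lengths are in m, angles in degrees, forces in N, time in s.
With the tool pointing down it reaches from about 0.425 to 0.95 m from the base axis. Payload 3.5 kg.
Tool frame: the origin (TCP) lies midway between the tips of the shut fingers; the grasp point (between the pads) lies 19 mm behind it; x points along the fingers, y is the direction in which the jaws open and shut, and the axes are right-handed (so a half turn about x gives the same grasp; the last joint's range is limited). The gripper opens to 85 mm and grips with 20 to 120 N. Pads are 22 mm wide; open, the fingers measure 114 mm over their backs; the gripper's body (76 mm by 85 mm) begins 54 mm behind the grasp point. The pads swing forward as they close: fully open they stand 13 mm farther back than shut.
Start: joints at [-76.719, 16.404, 90.338, -0, 73.258, -8.594], TCP at [0.252, -0.626, 0.205] pointing down, gripper open.
Joint ranges: [-158.93, 158.93], [-51.34, 127.21], [12.03, 142.37], [-87.48, 267.48], [13.55, 161.25], [-162.69, 162.69]. Speed limits (degrees/s): [159.86, 159.86, 180, 180, 180, 180].

### API

Orientations are given as a 3x3 rotation matrix whose columns are the frame's x, y, z axes.
In Python, from station import get_state, read_camera, close_job gives the robot as it stands.
- The arm moves only by the shell command python3 -m pendant 'ROWS'. ROWS is a JSON object of lists of equal length, an entry for each row: "delta_pos": the shift along the world's x, y, z in mm, a list of three; "dr": the turn, a rotation vector about the world's x, y, z in rad, a list of three; "grip": the closure, from -1 (fully open) to 1 (shut). In form: {"delta_pos": [[dx, dy, dz], ...], "dr": [[wx, wy, wz], ...], "grip": [grip, ...]}. A call has 1 to 8 rows; each row shifts and turns the pose as measured when the row begins; what a row does not reach is not made up. A row lasts 1/8 s, in which the tool goes at most 62.5 mm and 10.7 degrees, less where a joint would pass 70% of its speed; a pose out of reach is approached as far as the arm can. A call with a gripper value outside its range is refused whole. The fingers move at their own pace and stop on an object; the grip force is fixed at half the most. Time passes only in rows, so rows that do not move let the fingers close. It gives the time, the measured TCP pose, the force and the opening at its end, in the units of the state.
- get_state(): the state, without advancing time (a new reading comes with each control period).
- read_camera(name): name is "scene" or "top"; returns a dict with "image" (384x512x3 uint8, red, green, blue), "fx", "fy", "cx", "cy" (pixels), "T" (4x4, takes a point from camera to world coordinates). Camera axes: x right, y down, z forward; pixel columns grow to the right and rows downward; lengths in m; the calibration is good to about 2 mm. A picture is of the moment at which its call begins. There is no depth.
- close_job(): hands the job in, once; it reports no verdict.
The state is a dict: "clock": time; "joint_pos": joint angles; "joint_velocities": joint speeds; "effort": joint torques, N m; "tcp_pos": TCP position; "tool_rot": TCP orientation; "wrist_force": force on the tool from outside, world axes, zero at the start; "moment": the same for the moment, N m; "width": finger opening in m.
Only numpy, scipy, OpenCV 4.12 (cv2) and the standard library are available. Lean on these libraries where they do the work, as an engineer would, in place of code of your own. Each camera call takes 0.05 s, during which the arm holds its last target.

### The job

The nougatine shell in the screw press has set. Turn the handwheel to wind the pressing bar up at least 30 mm off the upper tin, then lift the upper tin out of the mould and set it down gently, right way up, on the middle of the wire cooling rack. Leave the press open with the mould in its place, and do not disturb the things on the marble slab.

Things in the scene. Friction and masses are not known exactly. Their poses are not given: they have to be found in the camera images.
- press_base (a point): point under the spindle axis on the top face (z 18 mm) of the base plate of a grey C-frame bench screw press; fixed. Its x points from the open front (facing about -y, the robot's right) to the column at the back. Base 300 x 200 mm, from 115 mm in front of this point to 185 mm behind; column 125 to 175 mm behind; arm 56 mm wide, z 152 to 192 mm, its boss reaching 34 mm in front of the axis
- bar (a joint): height of the pressing bar in m: 0 = down on the upper tin's rim, 0.042 = top of its stroke (rigid stop). Steel bar, 70 mm front to back, 210 mm left to right, 14 mm thick, centred on the spindle under the arm; underside 86 mm above the work surface at 0. It only rises and falls, driven by the screw
- wheel (a joint): turn of the handwheel in rad, 0 to 13.19, growing counter-clockwise seen from above, which raises bar, spindle and wheel together by 20 mm a turn (3.183 mm a rad). It stays where it is left; turning takes about 0.4 to 0.5 Nm (6 to 8 N at the handle)
- wheel_hub (a point): centre of the three-spoke aluminium handwheel on the upright spindle, level with its rim's centre, z 208 mm when the bar is down; rises with the bar and turns with the wheel. Wheel 155 mm across, rim bar 15 mm thick. It overhangs the tins below, so there is no room for an upright hand over their front rim
- handle_mid (a point): middle of the upright black handle on the wheel's rim: cylinder 21 mm in diameter, 62 mm high, spinning freely about its own upright axis, 63 mm from the spindle axis; straight in front of the spindle (press's -x) at wheel = 0. It goes round and rises with the wheel. Top 28 mm above this point, foot 34 mm below, top of the wheel's rim 35 mm below; nothing above it
- tin_mid (a point): axis, half-way up (28 mm), of the upper tin: round, steel, open-topped, 56 mm high, outside 124 mm across the bottom and 189 mm across the rim, wall 4 mm thick and flared 30 degrees from vertical; 0.3 kg; z up its axis. Nested in the mould with 2 mm play, its top 34 mm of height standing out above it, so it comes free after 22 mm. The bar lies across the rim; the rim at the press's front is free
- mould_mid (a point): axis, 16 mm above the bottom, of the lower mould: dark steel tin 32 mm high, 136 mm across the bottom, 173 mm across the rim, lined with the brown nougatine shell (8 mm thick, 12 mm over the bottom with its tin, edge 34 mm high), on which the upper tin stands. Loose on the press's base under the spindle; 0.75 kg
- rack_top (a point): centre of the top face of the wire cooling rack, 236 x 236 mm, top 22 mm above the work surface; fixed, in front of the press (to the robot's right of it). Its x and y lie along its edges
- pedestal_a_mid (a point): centre, half-way up, of a cream sugar-paste pedestal like a mushroom, 68 mm high, cap 92 mm across, foot 72 mm, on the marble slab (140 x 340 x 20 mm, fixed) behind the press's column; 0.28 kg; bystander
- pedestal_b_mid (a point): centre, half-way up, of the second such pedestal on the slab; bystander
- cake_ring_mid (a point): centre, half-way up, of a steel cake ring, 80 mm across, 45 mm high, on the slab; bystander
Things that resemble listed ones, but are neither listed nor needed, are in the scene too. Of the things like the part that bears mould_mid, leave any that is turquoise; of the rest the smaller one is meant.

How it is judged:
By the outcome, as a careful person would: the job done as asked, in the order asked, and still so for the second after the job is handed in, with the robot touching nothing.
It also fails if it takes over 72 s, if anything falls off the work surface, if the arm or the gripper's body presses on something with over 40 N, if the wrist force passes 120 N, or if a joint passes its speed limit or range.

## Working session

There is one attempt and no reset: what is moved stays moved. The work goes in short steps, Python scripts to look and compute and a shell command to move; the robot and the scene stay as the last step left them, time stands still between calls to the robot, and variables do not carry over. Pictures are saved under pics/ and viewed, and the job is handed in when it is done.

```bash
mkdir -p pics; ls; python3 - <<'E'
from station import get_state, read_camera
import cv2, numpy as np
s=get_state(); print(s)
for n in("scene","top"):
    c=read_camera(n); cv2.imwrite(f"pics/{n}0.png",cv2.resize(c["image"][:,:,::-1],(800,600),interpolation=cv2.INTER_CUBIC)); print(n,c["fx"],c["fy"],c["cx"],c["cy"],np.round(c["T"],4).tolist())
E
```

```text
pics
{'clock': 0.0, 'joint_pos': array([-7.67203808e+01,  1.64549837e+01,  9.04206798e+01,  1.28992754e-03,
        7.32582987e+01, -8.59186453e+00]), 'joint_velocities': array([ 0.12719409, -0.1027763 , -0.03308219, -0.03787848, -0.00965366,
       -0.03667274]), 'effort': array([ 4.86814497e-04, -4.05977619e+01, -2.92626768e+01, -1.40222010e-04,
        5.77707877e-03,  3.03940723e-06]), 'tcp_pos': array([ 0.25135285, -0.62570167,  0.20384939]), 'tool_rot': array([[-5.16082339e-04,  3.72519313e-01, -9.28024297e-01],
       [ 2.28051256e-03, -9.28021569e-01, -3.72519486e-01],
       [-9.99997266e-01, -2.30862180e-03, -3.70599430e-04]]), 'wrist_force': array([ 0.51839541, -0.57015349, -0.24932792]), 'moment': array([0.01614973, 0.02558774, 0.01324591]), 'width': 0.08531722129870414}
scene 407.15304378453885 407.15304378453885 256.1398986503844 191.87062902598916 [[0.6311, 0.5711, -0.525, 1.1478], [0.7755, -0.4492, 0.4436, -0.3839], [0.0175, -0.6871, -0.7264, 1.0035], [0.0, 0.0, 0.0, 1.0]]
top 376.2922857357338 376.2922857357338 254.00264940855152 188.6983773214176 [[0.0221, -0.9969, 0.0758, 0.4372], [-0.9996, -0.0231, -0.0133, 0.137], [0.0151, -0.0755, -0.997, 1.2381], [0.0, 0.0, 0.0, 1.0]]
```

View pics/scene0.png

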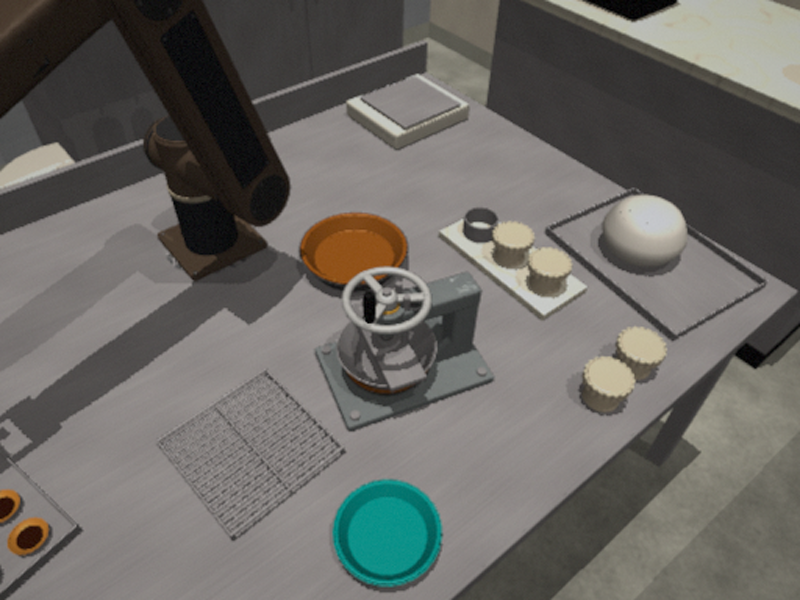

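View pics/top0.png

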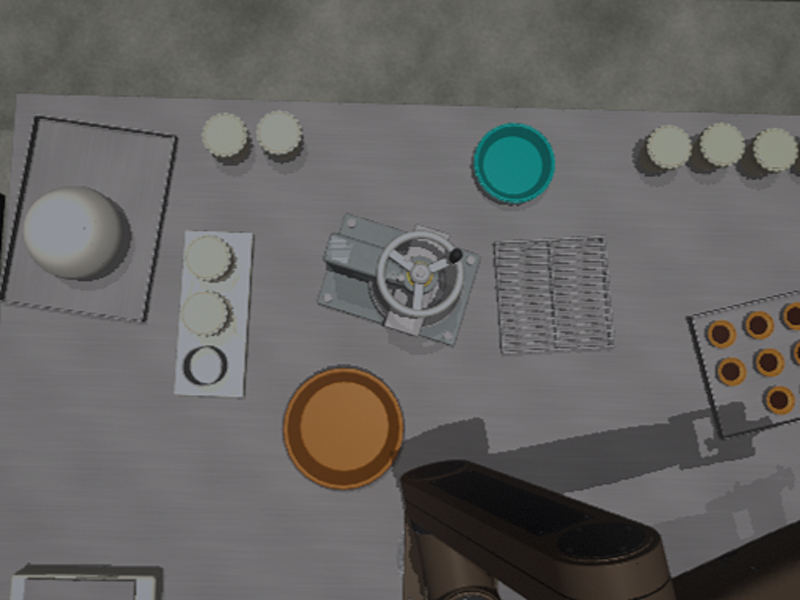

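The scene view (800×600) shows the press at about (405,340), its handle at (370,300) and the rack at (250,455). In the top view the hub is at (420,272), the handle at (456,256) and the rack at (552,295).

What could be taken for the mould:
- turquoise tin, top (513,163): left alone by the rule.
- amber tin, top (345,428): the larger one.
- tin in the press, top (415,280): the smaller one, so this is the one.

What could be taken for the rack is the wire trays at top (90,220) and (750,360). I'll crop closer to check.

```bash
cat > h.py <<'E'
import numpy as np, cv2
from station import get_state, read_camera
def ray(c,u,v):
    T=np.array(c["T"]); d=T[:3,:3]@np.array([(u-c["cx"])/c["fx"],(v-c["cy"])/c["fy"],1.]); return T[:3,3],d
def onz(c,u,v,z):
    o,d=ray(c,u,v); return o+d*(z-o[2])/d[2]
def proj(c,P):
    T=np.array(c["T"]); p=T[:3,:3].T@(np.asarray(P)-T[:3,3]); return np.array([c["fx"]*p[0]/p[2]+c["cx"],c["fy"]*p[1]/p[2]+c["cy"]])
def tri(c1,p1,c2,p2):
    o1,d1=ray(c1,*p1);o2,d2=ray(c2,*p2)
    A=np.stack([d1,-d2],1); s=np.linalg.lstsq(A,o2-o1,rcond=None)[0]
    a=o1+d1*s[0];b=o2+d2*s[1]; return (a+b)/2,np.linalg.norm(a-b)
def crop(c,name,x0,y0,x1,y1,k):
    cv2.imwrite(f"pics/{name}.png",cv2.resize(c["image"][y0:y1,x0:x1,::-1],None,fx=k,fy=k,interpolation=cv2.INTER_CUBIC))
E
python3 - <<'E'
from h import *
c=read_camera("top"); crop(c,"topcrop",195,125,325,235,6)
c=read_camera("scene"); crop(c,"scenecrop",195,165,325,275,6)
E
```

```text
(no output)
```

View pics/topcrop.png

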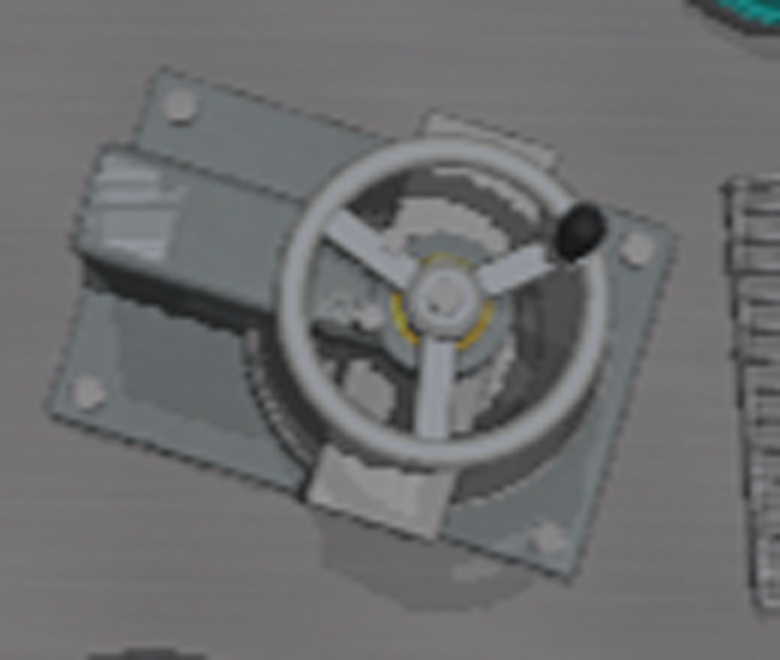

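View pics/scenecrop.png

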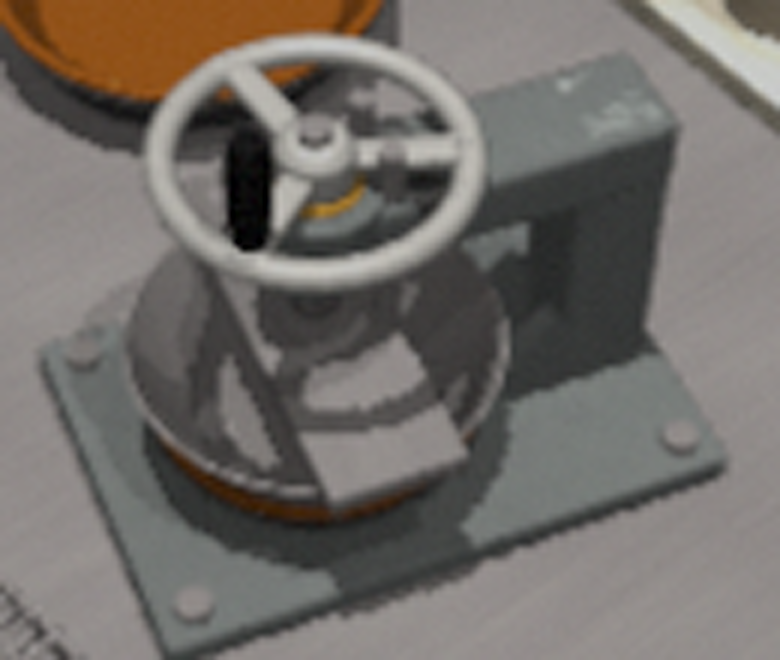

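The crops show the press base corners in the top crop at (160,68), (678,232), (575,582) and (50,415). Hub is at (443,295) and the handle end at (585,222). The tin in the press sits in an orange-brown mould and is the smaller of the non-turquoise pair, so that choice stands.

```bash
python3 - <<'E'
from h import *
t=read_camera("top"); s=read_camera("scene")
tp=lambda x,y:(195+x/6-.4,125+y/6-.4)
sp=lambda x,y:(195+x/6-.4,165+y/6-.4)
C=[onz(t,*tp(*p),.018) for p in[(160,68),(678,232),(575,582),(50,415)]]
for c in C: print(np.round(c,4))
S=[onz(s,*sp(*p),.018) for p in[(42,358),(165,655),(725,462)]]
for c in S: print('s',np.round(c,4))
C=np.array(C); fr=(C[1]+C[2])/2; bk=(C[0]+C[3])/2
ax=(bk-fr)/np.linalg.norm(bk-fr); ex2=(C[0]-C[3]);ex2/=np.linalg.norm(ex2)
print('ax',ax,np.degrees(np.arctan2(ax[1],ax[0])), 'from side',np.degrees(np.arctan2(*( (C[0]-C[3])[[0,1]]*[1,-1])[::1])) , 'dims',np.linalg.norm(bk-fr),np.linalg.norm(C[0]-C[3]),np.linalg.norm(C[1]-C[2]))
print('base pt',(fr+bk)/2-ax*.035)
# hub, handle
print('hub',tri(t,tp(443,292),s,sp(316,135)))
print('handle top',tri(t,tp(587,218),s,sp(250,132)))
# wheel rim in top: bright grey ellipse; extents
for z in(.208,.215):
  L=[onz(t,*tp(*p),z) for p in[(277,300),(608,302),(445,135),(440,467)]]
  print(z,'wheel c',np.mean(L,0),np.linalg.norm(L[0]-L[1]),np.linalg.norm(L[2]-L[3]))
# scene wheel rim extents
# dark handle mask in both
for c,n in((t,'t'),(s,'s')):
  im=c["image"].astype(int); m=(im.max(2)<45)
  x0,y0,x1,y1=(280,150,300,172) if n=='t' else (228,180,245,210)
  ys,xs=np.nonzero(m[y0:y1,x0:x1]); print(n,len(xs),xs.min()+x0,xs.max()+x0,ys.min()+y0,ys.max()+y0,xs.mean()+x0,ys.mean()+y0)
# rack corners (400x300->) crop
crop(t,"rack_t",310,140,400,235,6); crop(s,"rack_s",95,230,225,350,5)
E
```

```text
[0.7012 0.2319 0.018 ]
[ 0.6176 -0.053   0.018 ]
[0.426  0.0005 0.018 ]
[0.5097 0.2859 0.018 ]
s [ 0.4382 -0.0015  0.018 ]
s [ 0.6211 -0.0557  0.018 ]
s [0.7045 0.2282 0.018 ]
ax [0.28135467 0.95960385 0.        ] 73.65892778807053 from side 74.27729317816843 dims 0.29719884827014836 0.1989329391801535 0.1989317816953172
base pt [0.55375197 0.08271493 0.018     ]
hub (array([0.5568365 , 0.08479447, 0.22438651]), np.float64(0.0010680775596205736))
handle top (array([0.58359677, 0.0277966 , 0.28422715]), np.float64(0.0009764877157224649))
0.208 wheel c [0.55514951 0.08449516 0.208     ] 0.15208972784505917 0.15334517765183472
0.215 wheel c [0.55434794 0.08485189 0.215     ] 0.1510562343279471 0.1523031529915958
t 45 288 295 160 168 290.8888888888889 163.66666666666666
s 167 228 244 180 206 235.36526946107784 193.311377245509
```

View pics/rack_t.png

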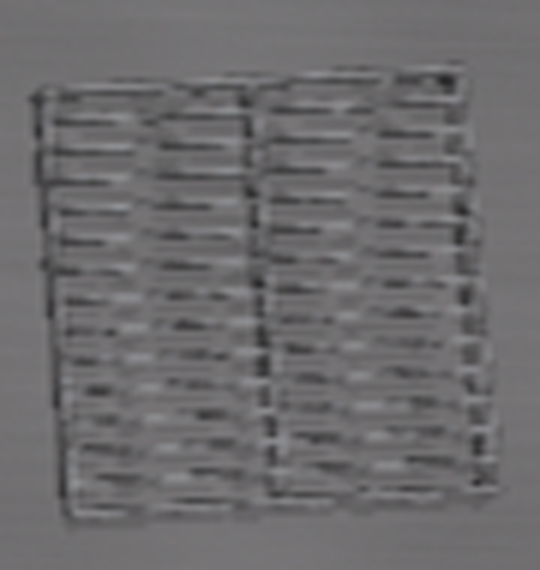

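View pics/rack_s.png

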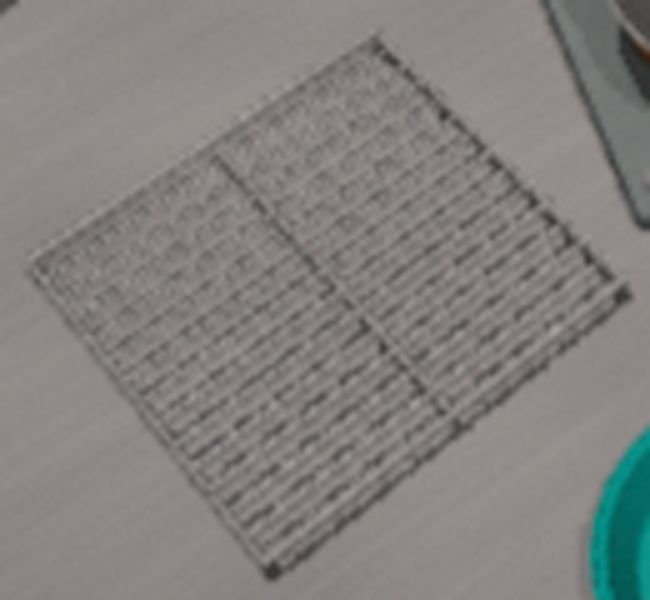

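```bash
python3 - <<'E'
from h import *
from scipy.optimize import least_squares
t=read_camera("top"); s=read_camera("scene")
R=[onz(t,310+x/6-.4,140+y/6-.4,.022) for x,y in[(38,92),(465,68),(492,492),(70,515)]]
R2=[onz(s,95+x/5-.4,230+y/5-.4,.022) for x,y in[(375,38),(628,295),(270,575),(32,265)]]
print(np.round(R,4).tolist(),np.mean(R,0)); print(np.round(R2,4).tolist(),np.mean(R2,0))
sp=lambda x,y:(195+x/6-.4,165+y/6-.4)
P=np.array([onz(s,*sp(*p),.086)[:2] for p in[(130,370),(160,430),(200,468),(250,490),(290,497),(480,430),(508,360)]])
f=least_squares(lambda q:np.hypot(*(P-q[:2]).T)-q[2],[.55,.08,.09]); print('rim',f.x,f.fun)
f=least_squares(lambda q:np.hypot(*(P-q[:2]).T)-.0945,[.55,.08]); print('rim',f.x,f.fun)
E
python3 -m pendant '{"delta_pos":[[0,0,60],[20,60,20],[28,56,20],[28,56,10],[28,56,0],[28,56,0],[28,56,0],[28,56,0]],"dr":[[0,0,-0.08],[0,0,-0.08],[0,0,-0.08],[0,0,-0.08],[0,0,-0.08],[0,0,-0.08],[0,0,-0.08],[0,0,-0.08]],"grip":[-1,-1,-1,-1,-1,-1,-1,-1]}'
```

```text
[[0.6451, -0.0794, 0.022], [0.6642, -0.3136, 0.022], [0.4332, -0.3271, 0.022], [0.4159, -0.0989, 0.022]] [ 0.53960418 -0.20474561  0.022     ]
[[0.4231, -0.1056, 0.022], [0.6577, -0.0883, 0.022], [0.6739, -0.3142, 0.022], [0.441, -0.3307, 0.022]] [ 0.54890979 -0.20967771  0.022     ]
rim [0.5627425  0.08169255 0.09146183] [ 2.92947170e-04 -7.79280371e-04  5.09014819e-04  3.35441709e-04
 -3.90229708e-04  1.17280003e-04 -8.51736195e-05]
rim [0.55941916 0.08402787] [-0.00217488 -0.001625    0.00061935  0.00103765  0.00055322 -0.00037887
 -0.00236914]
clock: 1.4
tcp_pos: [0.4351, -0.2355, 0.3161]
tool_rot: [[0.008, -0.284, -0.959], [-0.003, -0.959, 0.284], [-1.0, 0.0, -0.009]]
wrist_force: [1.3, 0.4, 0.1]
width: 0.0853
```

```bash

python3 -m pendant '{"delta_pos":[[28,50,4],[28,50,4],[28,50,0],[28,50,0],[26,45,0],[12,20,0],[0,0,0]],"dr":[[0,0,0],[0,0,0],[0,0,0],[0,0,0],[0,0,0],[0,0,0],[0,0,0]],"grip":[-1,-1,-1,-1,-1,-0.5,-0.5]}'; python3 - <<'E'
from h import *
t=read_camera("top"); s=read_camera("scene")
crop(t,"t1",195,125,325,235,6); crop(s,"s1",180,120,310,230,6); st=get_state();print(st["tcp_pos"],st["joint_pos"],st["width"])
E
```

```text
clock: 2.28
tcp_pos: [0.5892, 0.0434, 0.3262]
tool_rot: [[0.013, -0.279, -0.96], [-0.005, -0.96, 0.278], [-1.0, 0.001, -0.014]]
wrist_force: [-0.1, 0.6, 0.2]
width: 0.0641
[0.58871507 0.04180956 0.32633654] [ -5.67297254   1.4052407   94.70879413  -0.23063046  83.09845832
 100.66063309] 0.06392477832673892
```

View pics/s1.png

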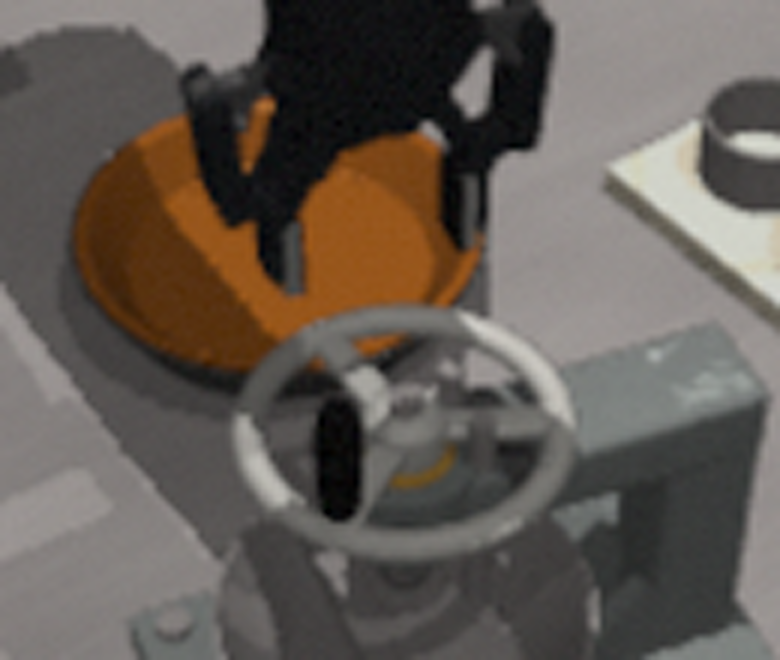

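View pics/t1.png

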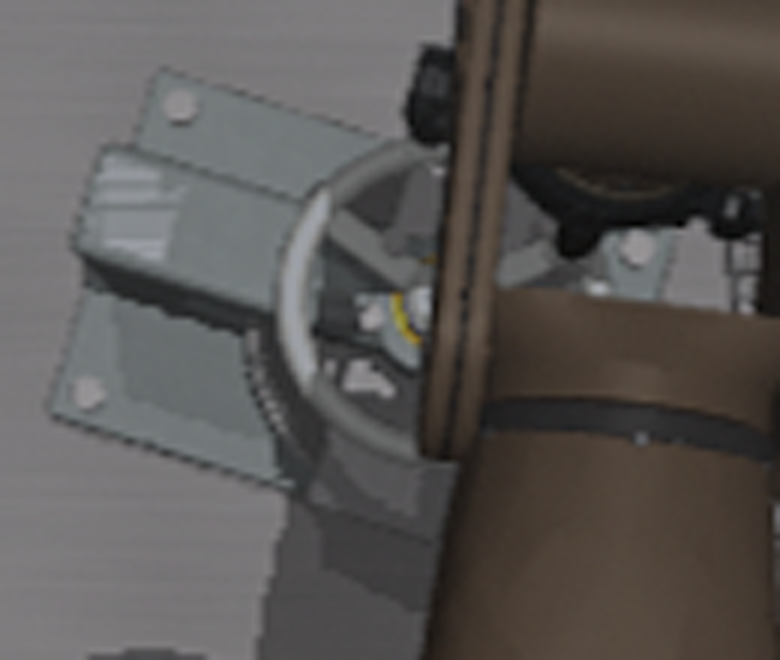

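The scene crop shows the finger tips at about (290,288) and (465,245), above and behind the handle at (338,460). I'll compare them with where the calibration projects the tips.

```bash

python3 - <<'E'
from h import *
s=read_camera("scene");st=get_state();p=st["tcp_pos"];R=st["tool_rot"]
for back in(0,.008):
  for sg in(-1,1):
    for wz in (-.011,.011):
      q=proj(s,p-R[:,0]*back+sg*R[:,1]*st["width"]/2+R[:,2]*wz); print(back,sg,wz,(q-[180,120]+.4)*6)
print((proj(s,[.5836,.0278,.284])-[180,120]+.4)*6)
E
```

```text
0 -1 -0.011 [456.26076597 317.29928457]
0 -1 0.011 [435.27700496 282.87221917]
0 1 -0.011 [305.59106717 359.10632394]
0 1 0.011 [286.40111005 323.44202049]
0.008 -1 -0.011 [456.50952158 302.56791878]
0.008 -1 0.011 [435.39993202 268.15069737]
0.008 1 -0.011 [304.93708914 344.35045348]
0.008 1 0.011 [285.64275875 308.68918972]
[338.82916084 402.41315413]
```

```bash

python3 -m pendant '{"delta_pos":[[-5,-14,-10],[0,0,-15],[0,0,0]],"dr":[[0,0,0],[0,0,0],[0,0,0]],"grip":[-0.4,-0.4,-0.4]}'; python3 - <<'E'
from h import *
s=read_camera("scene")
crop(s,"s2",180,120,310,230,6); st=get_state();p=st["tcp_pos"];R=st["tool_rot"];print(p,st["width"])
for sg in(-1,1):
    for wz in (-.011,.011):
      q=proj(s,p+sg*R[:,1]*st["width"]/2+R[:,2]*wz); print(sg,wz,(q-[180,120]+.4)*6)
E
```

```text
clock: 2.8
tcp_pos: [0.582, 0.0234, 0.2993]
tool_rot: [[0.012, -0.286, -0.958], [-0.006, -0.958, 0.286], [-1.0, 0.002, -0.014]]
wrist_force: [0.0, -0.2, 0.1]
width: 0.0595
[0.5824161  0.02340736 0.30028833] 0.05983185496558676
-1 -0.011 [406.44617847 376.03826467]
-1 0.011 [386.65323617 341.22898371]
1 -0.011 [266.81539056 414.99535846]
1 0.011 [248.68475391 379.04586754]
```

View pics/s2.png

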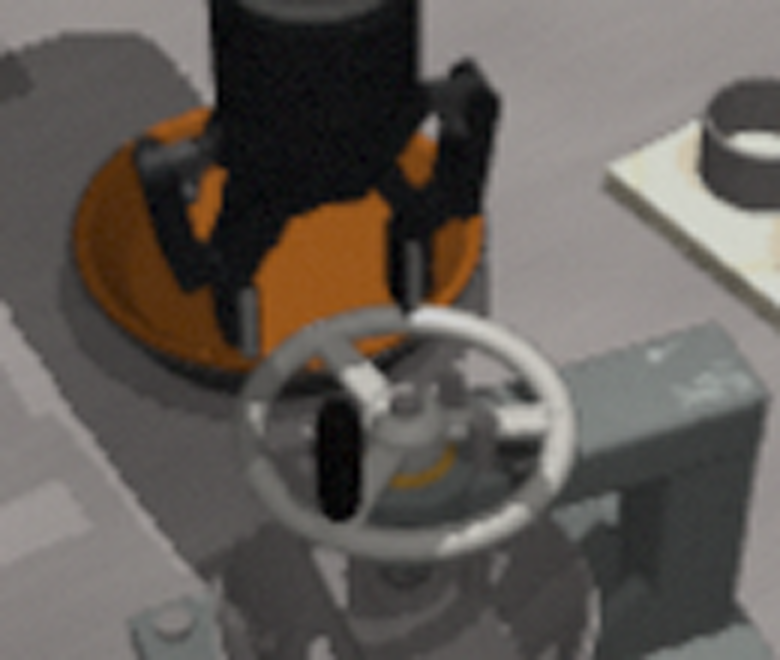

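Observed tips are about 50 crop px above the projected ones. I'll shut the fingers above the handle, which puts the tips exactly at the TCP, to check the calibration.

```bash

python3 -m pendant '{"delta_pos":[[0,0,25],[0,0,0],[0,0,0],[0,0,0],[0,0,0],[0,0,0]],"dr":[[0,0,0],[0,0,0],[0,0,0],[0,0,0],[0,0,0],[0,0,0]],"grip":[1,1,1,1,1,1]}'; python3 - <<'E'
from h import *
s=read_camera("scene")
crop(s,"s3",180,120,310,230,6); st=get_state();p=st["tcp_pos"];R=st["tool_rot"];print(p,st["width"])
for wz in (-.011,0,.011):
      q=proj(s,p+R[:,2]*wz); print(wz,(q-[180,120]+.4)*6)
t=read_camera("top");crop(t,"t3",195,125,325,235,6)
print((proj(t,p)-[195,125]+.4)*6)
E
```

```text
clock: 3.6
tcp_pos: [0.5816, 0.0234, 0.3229]
tool_rot: [[0.01, -0.286, -0.958], [-0.006, -0.958, 0.286], [-1.0, 0.002, -0.012]]
wrist_force: [0.5, 0.4, -0.2]
width: 0.0003
[0.58161578 0.02341991 0.32284692] -0.00013559344639653005
-0.011 [334.94423437 354.3977797 ]
0 [325.25236099 336.51539744]
0.011 [315.69944662 318.88940711]
[607.6629562  208.27742809]
```

View pics/s3.png

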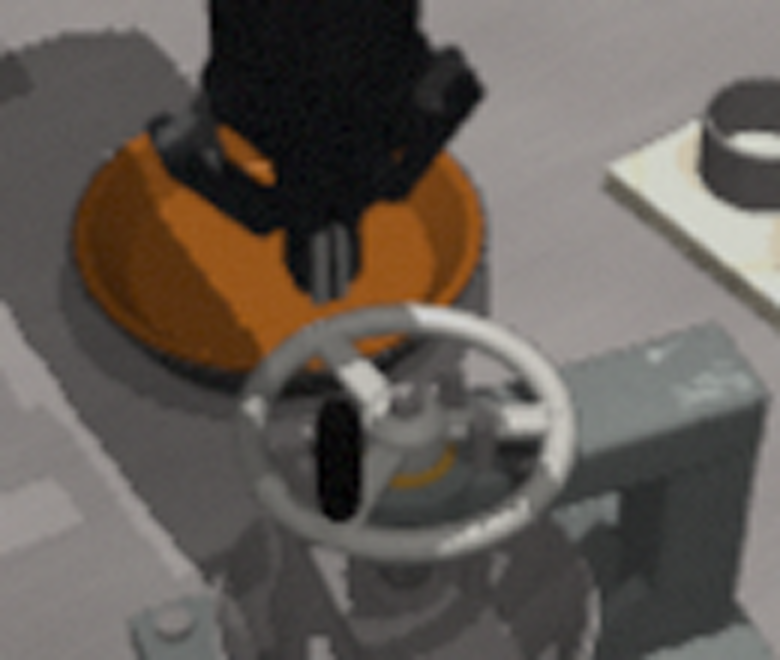

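View pics/t3.png

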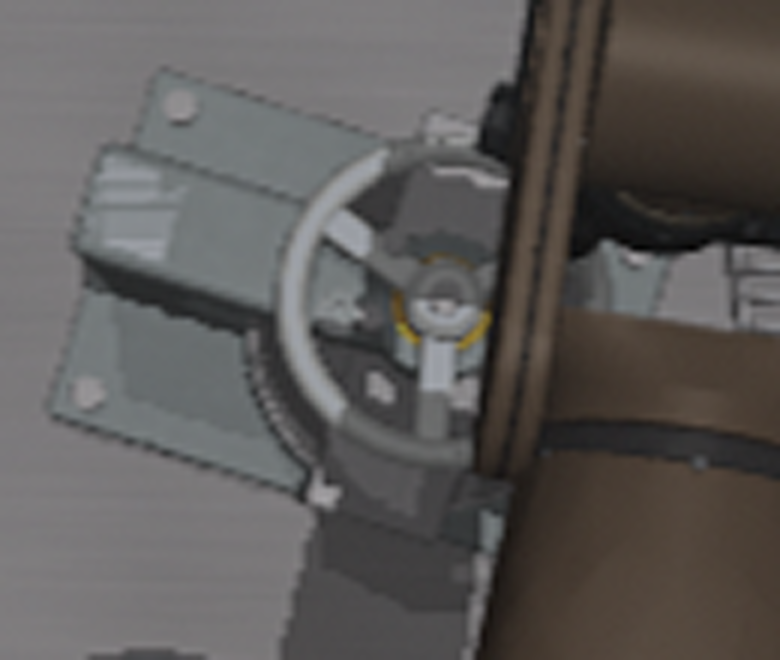

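```bash

python3 - <<'E'
from h import *
s=read_camera("scene");t=read_camera("top")
print(proj(s,[0,0,0]),proj(t,[0,0,0]),proj(t,get_state()["tcp_pos"]))
crop(s,"sfull",60,0,320,195,3); crop(t,"tfull",180,100,440,295,3)
print((proj(s,[0,0,0])-[60,0])*3,(proj(s,get_state()["tcp_pos"])-[60,0])*3)
E
```

```text
[135.71505451 154.32311516] [287.98492384 355.23772765] [295.93267356 159.23374968]
[227.14516353 462.96934549] [521.43250253 526.79168437]
```

View pics/sfull.png

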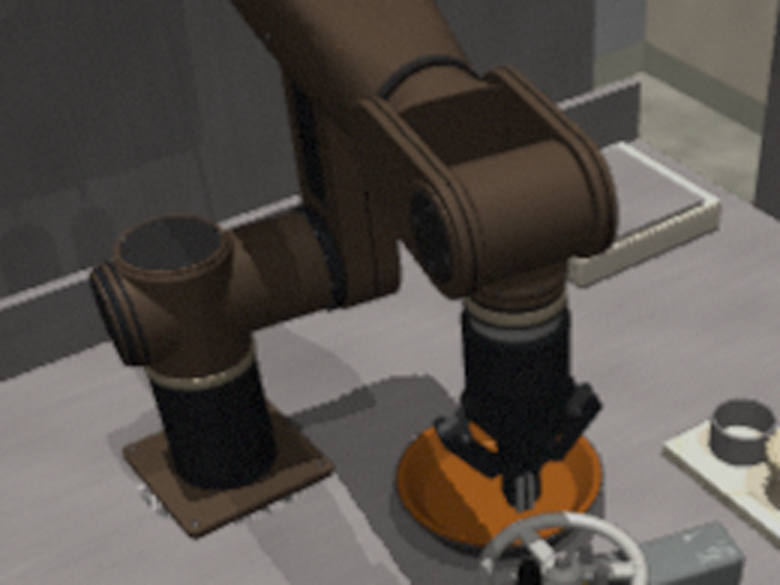

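View pics/tfull.png

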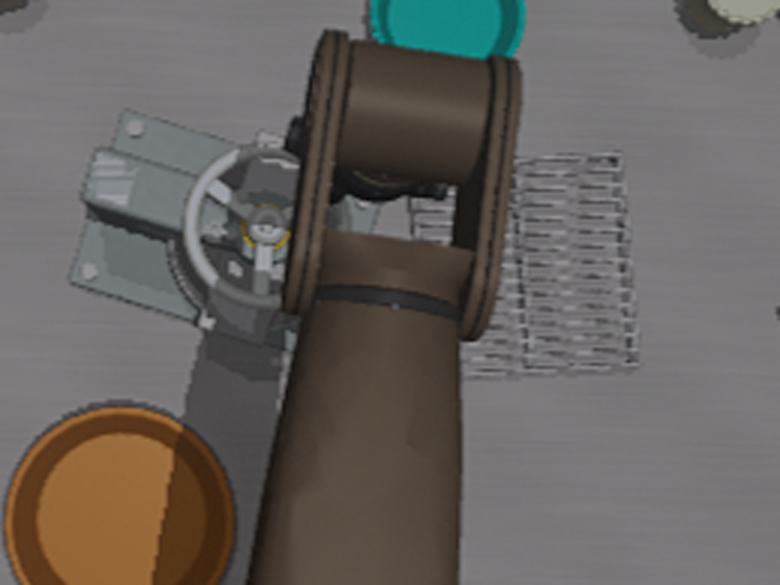

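The top view mostly shows the arm hiding the hand. In the scene view the shut tips are at crop (328,302), with the TCP projected at (325,337), so either they lie short of the TCP or the view is a little off. I'll open part way, go down beside the handle's top and look.

```bash

python3 -m pendant '{"delta_pos":[[2,4,0],[0,0,0],[0,0,0],[0,0,-25],[0,0,-22],[0,0,-8],[0,0,0]],"dr":[[0,0,0],[0,0,0],[0,0,0],[0,0,0],[0,0,0],[0,0,0],[0,0,0]],"grip":[-0.3,-0.3,-0.3,-0.3,-0.3,-0.3,-0.3]}'; python3 - <<'E'
from h import *
s=read_camera("scene")
crop(s,"s4",180,120,310,230,6); st=get_state();p=st["tcp_pos"];R=st["tool_rot"];print(p,st["width"])
for sg in(-1,1):
    for wz in (-.011,.011):
      q=proj(s,p+sg*R[:,1]*st["width"]/2+R[:,2]*wz); print(sg,wz,(q-[180,120]+.4)*6)
E
```

```text
clock: 4.68
tcp_pos: [0.5845, 0.0276, 0.2685]
tool_rot: [[0.014, -0.286, -0.958], [-0.006, -0.958, 0.286], [-1.0, 0.002, -0.015]]
wrist_force: [-0.2, 0.9, 0.2]
width: 0.0555
[0.58477546 0.02759766 0.269033  ] 0.05590820374678268
-1 -0.011 [413.37627105 429.10091117]
-1 0.011 [393.93686774 394.36404542]
1 -0.011 [286.12435317 465.47650278]
1 0.011 [268.16432298 429.70112915]
```

View pics/s4.png

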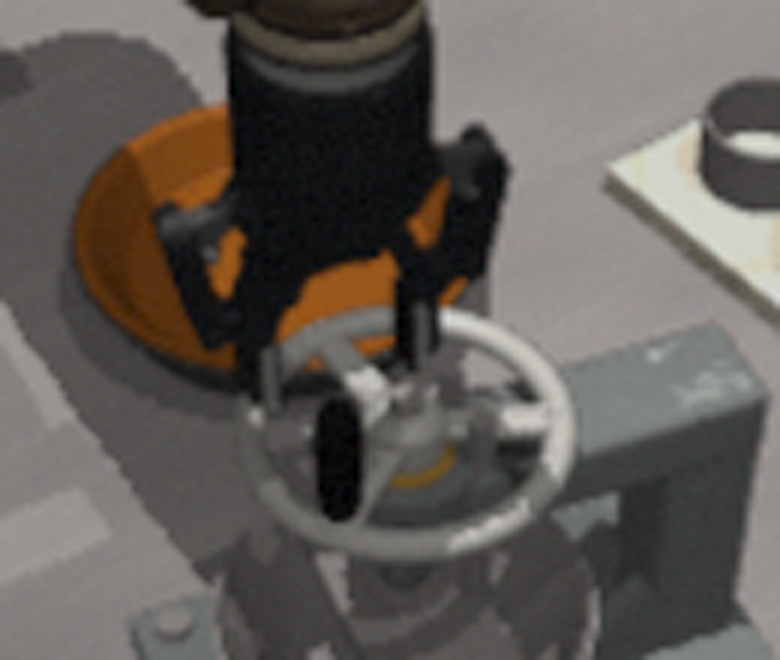

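```bash

python3 -m pendant '{"delta_pos":[[0,0,-20],[0,0,-8],[0,0,0]],"dr":[[0,0,0],[0,0,0],[0,0,0]],"grip":[-0.3,-0.3,-0.3]}'; python3 - <<'E'
from h import *
s=read_camera("scene")
crop(s,"s5",180,120,310,230,6); st=get_state();p=st["tcp_pos"];print(p,st["width"])
E
python3 -m pendant '{"delta_pos":[[0,0,0],[0,0,0],[0,0,0],[0,0,0]],"dr":[[0,0,0],[0,0,0],[0,0,0],[0,0,0]],"grip":[0.6,0.6,0.6,0.6]}'; python3 - <<'E'
from h import *
s=read_camera("scene")
crop(s,"s6",180,120,310,230,6); st=get_state();print(st["tcp_pos"],st["width"],st["wrist_force"])
E
```

```text
clock: 5.1
tcp_pos: [0.5854, 0.0275, 0.2406]
tool_rot: [[0.017, -0.286, -0.958], [-0.007, -0.958, 0.286], [-1.0, 0.001, -0.018]]
wrist_force: [0.4, -0.1, -0.1]
width: 0.0552
[0.58547569 0.02751969 0.24084943] 0.05570945115335402
clock: 5.65
tcp_pos: [0.5856, 0.0265, 0.242]
tool_rot: [[0.018, -0.286, -0.958], [-0.009, -0.958, 0.286], [-1.0, 0.003, -0.02]]
wrist_force: [-0.8, -1.0, -0.3]
width: 0.018
[0.58563748 0.02653192 0.24200648] 0.017941979073565994 [-0.87066737 -0.33768402 -0.31881784]
```

View pics/s5.png

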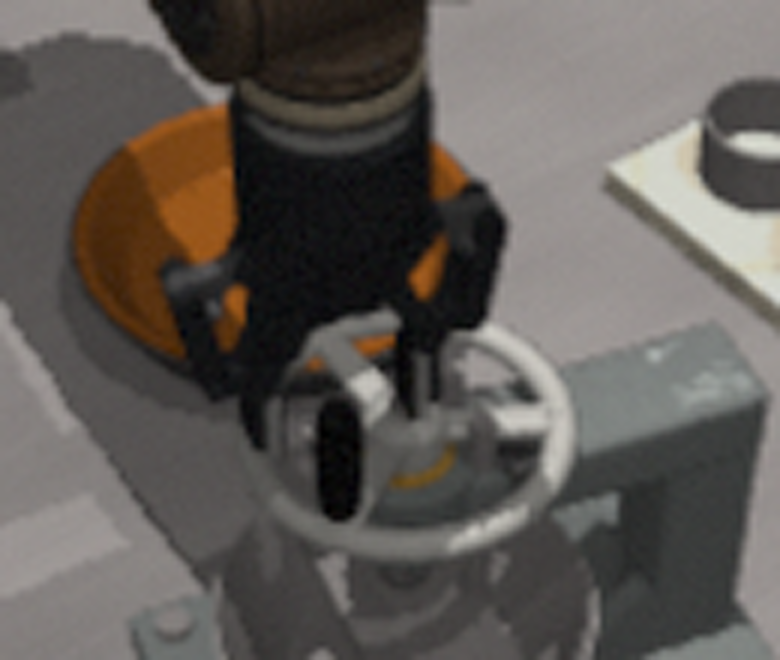

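View pics/s6.png

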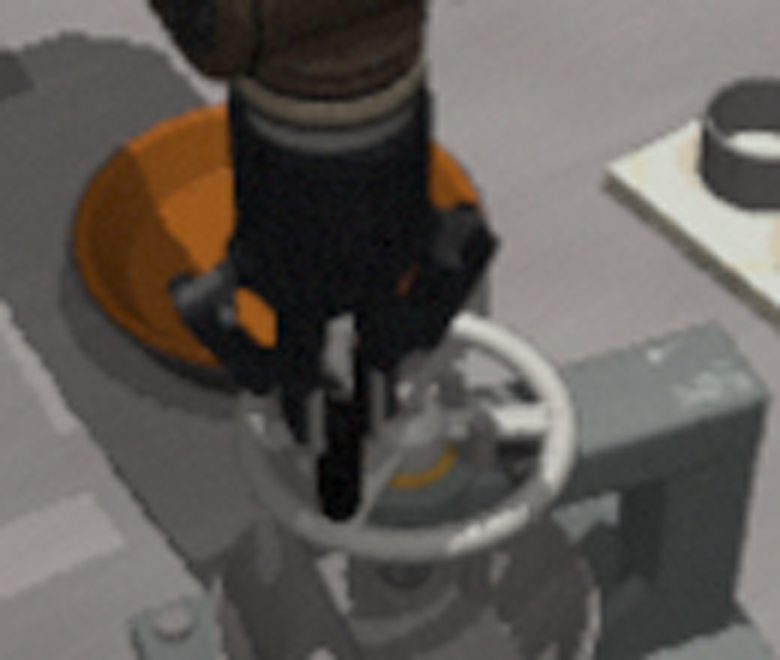

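```bash

python3 - <<'E'
from h import *
s=read_camera("scene")
im=s["image"][165:215,215:260,::-1].astype(float); im=np.clip(im*2.2,0,255).astype(np.uint8)
cv2.imwrite("pics/s7.png",cv2.resize(im,None,fx=12,fy=12,interpolation=cv2.INTER_CUBIC))
E
```

```text
(no output)
```

View pics/s7.png

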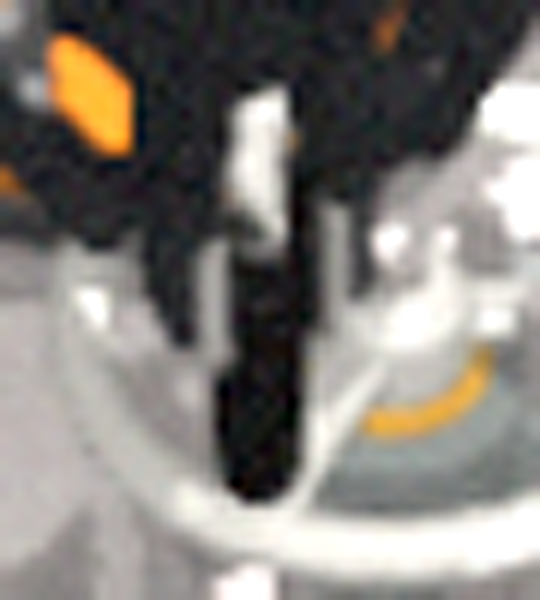

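```bash

python3 -m pendant '{"delta_pos":[[0,0,0],[0,0,0],[0,0,0]],"dr":[[0,0,0],[0,0,0],[0,0,0]],"grip":[1,1,1]}'; python3 - <<'E'
from h import *
s=read_camera("scene")
im=s["image"][165:215,215:260,::-1].astype(float); im=np.clip(im*2.2,0,255).astype(np.uint8)
cv2.imwrite("pics/s8.png",cv2.resize(im,None,fx=12,fy=12,interpolation=cv2.INTER_CUBIC))
E
```

```text
clock: 6.12
tcp_pos: [0.5856, 0.0265, 0.242]
tool_rot: [[0.018, -0.286, -0.958], [-0.009, -0.958, 0.286], [-1.0, 0.003, -0.02]]
wrist_force: [-1.1, -0.8, 0.3]
width: 0.0187
```

View pics/s8.png

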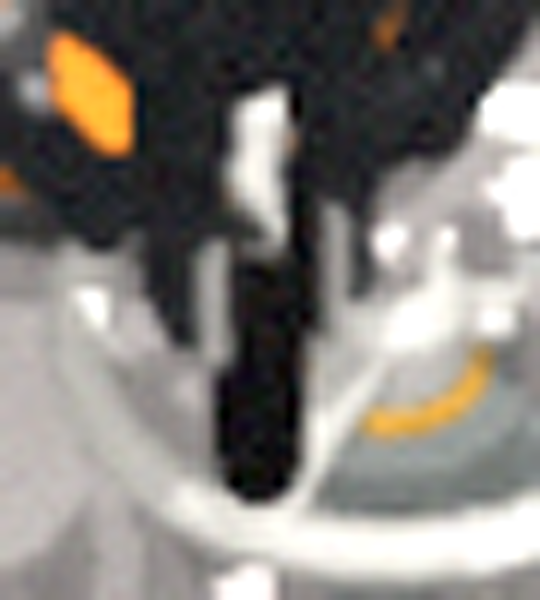

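The handle is gripped: the fingers stop at 18.7 mm on the 21 mm handle. I'll work out the first arc counter-clockwise.

```bash
cat > crank.py <<'E'
import sys
from h import *
step=float(sys.argv[1]); n=int(sys.argv[2]); cx,cy=float(sys.argv[3]),float(sys.argv[4]); gain=float(sys.argv[5]) if len(sys.argv)>5 else 1
st=get_state();p=st["tcp_pos"]*1000
a=np.degrees(np.arctan2(p[1]-cy,p[0]-cx)); r=np.hypot(p[0]-cx,p[1]-cy)
print('ang',round(a,1),'r',round(r,1),'z',round(p[2],1),'F',np.round(st["wrist_force"],1),'M',np.round(st["moment"],2),'w',round(st["width"],4),'clk',st["clock"],'q',np.round(st["joint_pos"]),
'tilt',np.round(st["tool_rot"][:2,0],3))
q=p.copy();L=[]
for i in range(n):
    b=np.radians(a+step*(i+1)); t=np.array([cx+63*np.cos(b),cy+63*np.sin(b),p[2]+np.radians(step)*(i+1)*3.183])
    L.append([round(float(x)) if k<2 else round(float(x),1) for k,x in enumerate((t-q)*gain)]); q=t
print(L)
E
python3 crank.py 9 4 556.5 82.5
```

```text
ang -62.5 r 63.1 z 242.1 F [-0.  -0.8 -0.2] M [-0.11  0.14 -0.03] w 0.0182 clk 6.175 q [ -7.   3. 102.  -0.  74. 100.] tilt [ 0.018 -0.009]
[[8, 5, 0.5], [7, 6, 0.5], [6, 8, 0.5], [5, 8, 0.5]]
```

```bash

python3 -m pendant '{"delta_pos":[[8,5,0.5],[7,6,0.5],[6,8,0.5],[5,8,0.5]],"dr":[[0,0,0],[0,0,0],[0,0,0],[0,0,0]],"grip":[1,1,1,1]}';python3 crank.py 10 8 556.5 82.5
```

```text
clock: 6.68
tcp_pos: [0.6082, 0.0449, 0.2435]
tool_rot: [[0.004, -0.287, -0.958], [-0.029, -0.957, 0.287], [-1.0, 0.027, -0.012]]
wrist_force: [-3.4, -7.9, 0.1]
width: 0.0182
ang -36.1 r 63.9 z 243.5 F [-3.4 -7.9  0.1] M [-0.9   0.3  -0.01] w 0.0182 clk 6.675 q [ -5.   7.  98.  -2.  75. 103.] tilt [ 0.004 -0.029]
[[5, 10, 0.6], [4, 10, 0.6], [2, 11, 0.6], [0, 11, 0.6], [-2, 11, 0.6], [-4, 10, 0.6], [-5, 10, 0.6], [-7, 9, 0.6]]
```

```bash

cat >> crank.py <<'E'
t=st["tool_rot"][:2,0]; print('dr/row',np.round([-t[1]/4,t[0]/4],3))
E
python3 -m pendant '{"delta_pos":[[6,12,0.8],[5,13,0.8],[3,13,0.8],[0,14,0.8],[-2,13,0.8],[-4,13,0.8]],"dr":[[0.008,0,0],[0.008,0,0],[0.006,0,0],[0.004,0,0],[0.004,0,0],[0.004,0,0]],"grip":[1,1,1,1,1,1]}';python3 crank.py 10 8 556.5 82.5 1.25
```

```text
clock: 7.42
tcp_pos: [0.6159, 0.1079, 0.2469]
tool_rot: [[-0.005, -0.292, -0.956], [-0.028, -0.956, 0.292], [-1.0, 0.028, -0.004]]
wrist_force: [-1.2, -8.9, -0.1]
width: 0.0184
ang 23.2 r 64.6 z 246.9 F [-1.2 -8.9 -0.1] M [-1.07 -0.09  0.02] w 0.0184 clk 7.425 q [  1.   9.  95.  -2.  77. 109.] tilt [-0.005 -0.028]
[[-8, 11, 0.7], [-8, 11, 0.7], [-10, 9, 0.7], [-12, 7, 0.7], [-13, 5, 0.7], [-13, 3, 0.7], [-14, 0, 0.7], [-14, -2, 0.7]]
dr/row [ 0.007 -0.001]
```

```bash

python3 -m pendant '{"delta_pos":[[-8,11,0.7],[-8,11,0.7],[-10,9,0.7],[-12,7,0.7],[-13,5,0.7],[-13,3,0.7],[-14,0,0.7],[-14,-2,0.7]],"dr":[[0.007,0,0],[0.007,0.004,0],[0.007,0.004,0],[0.005,0.006,0],[0.003,0.006,0],[0,0.008,0],[0,0.008,0],[0,0.008,0]],"grip":[1,1,1,1,1,1,1,1]}';python3 crank.py 10 8 556.5 82.5 1.25
```

```text
clock: 8.43
tcp_pos: [0.5436, 0.1447, 0.2514]
tool_rot: [[0.009, -0.297, -0.955], [-0.012, -0.955, 0.296], [-1.0, 0.008, -0.012]]
wrist_force: [8.6, -1.2, -4.1]
width: 0.0182
ang 101.8 r 63.5 z 251.4 F [ 8.6 -1.2 -4.1] M [ 0.01 -1.39  0.06] w 0.0182 clk 8.425 q [  5.   0. 104.  -1.  76. 112.] tilt [ 0.009 -0.012]
[[-13, -5, 0.7], [-12, -6, 0.7], [-11, -8, 0.7], [-9, -10, 0.7], [-8, -11, 0.7], [-5, -13, 0.7], [-3, -13, 0.7], [-1, -14, 0.7]]
dr/row [0.003 0.002]
```

```bash

python3 -m pendant '{"delta_pos":[[-13,-5,0.5],[-12,-6,0.5],[-11,-8,0.6],[-9,-10,0.6],[-8,-11,0.6],[-5,-13,0.6],[-3,-13,0.6],[-1,-14,0.6]],"dr":[[0.003,0.003,0],[0.001,0.003,0],[0,0.005,0],[-0.002,0.005,0],[-0.004,0.004,0],[-0.006,0.004,0],[-0.006,0.003,0],[-0.008,0.001,0]],"grip":[1,1,1,1,1,1,1,1]}';python3 crank.py 10 8 556.5 82.5 1.25
```

```text
clock: 9.43
tcp_pos: [0.4957, 0.0793, 0.2558]
tool_rot: [[0.031, -0.295, -0.955], [0.007, -0.955, 0.296], [-0.999, -0.016, -0.028]]
wrist_force: [4.3, 8.1, -2.3]
width: 0.018
ang -177.0 r 60.8 z 255.8 F [ 4.3  8.1 -2.3] M [ 1.2  -0.59  0.07] w 0.018 clk 9.425 q [ -3.  -9. 112.   1.  75. 104.] tilt [0.031 0.007]
[[-1, -14, 0.7], [4, -13, 0.7], [6, -12, 0.7], [8, -11, 0.7], [10, -9, 0.7], [12, -7, 0.7], [13, -5, 0.7], [13, -3, 0.7]]
dr/row [-0.002  0.008]
```

```bash

python3 -m pendant '{"delta_pos":[[0,-14,0.6],[4,-13,0.6],[6,-12,0.6],[8,-11,0.6],[10,-9,0.6],[12,-7,0.6],[13,-5,0.6],[13,-3,0.6]],"dr":[[-0.006,0.006,0],[-0.006,0.006,0],[-0.006,0.004,0],[-0.006,0.002,0],[-0.005,0,0],[-0.004,-0.003,0],[-0.003,-0.005,0],[-0.002,-0.006,0]],"grip":[1,1,1,1,1,1,1,1]}';python3 crank.py 10 8 556.5 82.5 1.25
```

```text
clock: 10.42
tcp_pos: [0.5511, 0.0211, 0.2601]
tool_rot: [[-0.008, -0.291, -0.957], [0.008, -0.957, 0.29], [-1.0, -0.005, 0.01]]
wrist_force: [-8.6, 2.3, 2.5]
width: 0.018
ang -95.0 r 61.6 z 260.1 F [-8.6  2.3  2.5] M [ 0.38  1.23 -0.01] w 0.018 clk 10.425 q [ -9.  -1. 104.   0.  78.  98.] tilt [-0.008  0.008]
[[14, -2, 0.7], [14, 2, 0.7], [13, 5, 0.7], [12, 7, 0.7], [11, 9, 0.7], [9, 11, 0.7], [7, 12, 0.7], [5, 13, 0.7]]
dr/row [-0.002 -0.002]
```

```bash

python3 -m pendant '{"delta_pos":[[14,-2,0.7],[14,2,0.7],[13,5,0.7],[12,7,0.7],[11,9,0.7],[9,11,0.7],[7,12,0.7],[5,13,0.7]],"dr":[[-0.002,-0.006,0],[0,-0.006,0],[0.002,-0.006,0],[0.003,-0.006,0],[0.005,-0.004,0],[0.006,-0.003,0],[0.006,-0.002,0],[0.006,0,0]],"grip":[1,1,1,1,1,1,1,1]}';python3 crank.py 10 8 556.5 82.5 1.25
```

```text
clock: 11.42
tcp_pos: [0.6192, 0.0728, 0.2649]
tool_rot: [[-0.036, -0.288, -0.957], [0.015, -0.958, 0.288], [-0.999, -0.004, 0.039]]
wrist_force: [-10.2, -6.0, 3.6]
width: 0.0181
ang -8.8 r 63.4 z 264.9 F [-10.2  -6.    3.6] M [-1.27  1.42  0.16] w 0.0181 clk 11.425 q [ -3.   9.  93.   1.  80. 104.] tilt [-0.036  0.015]
[[0, 14, 0.7], [-1, 14, 0.7], [-4, 13, 0.7], [-6, 12, 0.7], [-8, 11, 0.7], [-10, 9, 0.7], [-11, 8, 0.7], [-13, 6, 0.7]]
dr/row [-0.004 -0.009]
```

```bash

python3 -m pendant '{"delta_pos":[[-1,14,0.7],[-2,14,0.7],[-5,13,0.7],[-6,12,0.7],[-8,11,0.7],[-10,9,0.7],[-11,8,0.7],[-13,6,0.7]],"dr":[[0,-0.01,0],[0,-0.01,0],[0,-0.006,0],[0.002,-0.004,0],[0.003,-0.002,0],[0.003,0,0],[0.003,0.002,0],[0.002,0.004,0]],"grip":[1,1,1,1,1,1,1,1]}';python3 crank.py 10 8 556.5 82.5 1.25
```

```text
clock: 12.42
tcp_pos: [0.5796, 0.1428, 0.2696]
tool_rot: [[0.035, -0.294, -0.955], [-0.013, -0.956, 0.294], [-0.999, 0.002, -0.037]]
wrist_force: [7.2, -3.9, -2.5]
width: 0.018
ang 69.0 r 64.6 z 269.6 F [ 7.2 -3.9 -2.5] M [-0.67 -1.02  0.04] w 0.018 clk 12.425 q [  5.   3.  99.  -1.  76. 112.] tilt [ 0.035 -0.013]
[[-14, 2, 0.7], [-14, 1, 0.7], [-14, -1, 0.7], [-13, -3, 0.7], [-13, -6, 0.7], [-11, -8, 0.7], [-10, -10, 0.7], [-8, -11, 0.7]]
dr/row [0.003 0.009]
```

```bash

python3 -m pendant '{"delta_pos":[[-14,2,0.6],[-14,1,0.6],[-14,-1,0.6],[-13,-3,0.6],[-13,-6,0.6],[-11,-8,0.6],[-10,-10,0.6],[-8,-11,0.6]],"dr":[[0.004,0.01,0],[0.004,0.01,0],[0.002,0.008,0],[0,0.006,0],[0,0.004,0],[-0.002,0.003,0],[-0.003,0.002,0],[-0.004,0.002,0]],"grip":[1,1,1,1,1,1,1,1]}';python3 crank.py 10 8 556.5 82.5 1.25
```

```text
clock: 13.42
tcp_pos: [0.5024, 0.1108, 0.2743]
tool_rot: [[0.054, -0.293, -0.954], [0.002, -0.956, 0.294], [-0.999, -0.017, -0.051]]
wrist_force: [9.0, 4.0, -5.3]
width: 0.0181
ang 152.4 r 61.1 z 274.3 F [ 9.   4.  -5.3] M [ 0.45 -1.43 -0.05] w 0.0181 clk 13.425 q [  1.  -9. 110.   0.  76. 108.] tilt [0.054 0.002]
[[-7, -12, 0.7], [-3, -13, 0.7], [-1, -14, 0.7], [2, -14, 0.7], [4, -13, 0.7], [6, -12, 0.7], [8, -11, 0.7], [10, -9, 0.7]]
dr/row [-0.     0.014]
```

```bash

python3 -m pendant '{"delta_pos":[[-7,-12,0.5],[-3,-13,0.5],[-1,-14,0.5],[2,-14,0.6],[4,-13,0.6],[6,-12,0.6],[8,-11,0.6],[9,-8,0.6]],"dr":[[-0.002,0.014,0],[-0.003,0.012,0],[-0.004,0.01,0],[-0.004,0.008,0],[-0.004,0.002,0],[-0.004,0,0],[-0.003,0,0],[-0.002,0,0]],"grip":[1,1,1,1,1,1,1,1]}';python3 crank.py 10 8 556.5 82.5 1.25
```

```text
clock: 14.42
tcp_pos: [0.5202, 0.0338, 0.2785]
tool_rot: [[0.009, -0.288, -0.958], [0.028, -0.957, 0.288], [-1.0, -0.029, -0.0]]
wrist_force: [-6.2, 5.4, 2.5]
width: 0.0183
ang -126.7 r 60.7 z 278.5 F [-6.2  5.4  2.5] M [0.31 1.18 0.06] w 0.0183 clk 14.425 q [ -8.  -6. 107.   2.  79.  98.] tilt [0.009 0.028]
[[10, -10, 0.7], [13, -5, 0.7], [13, -3, 0.7], [14, 0, 0.7], [14, 2, 0.7], [13, 4, 0.7], [12, 7, 0.7], [11, 9, 0.7]]
dr/row [-0.007  0.002]
```

The wheel is at about 700°, so the bar is up about 39 mm. The TCP rise agrees: 36.4 mm plus the initial 2.4 mm. Releasing and going up.

```bash

python3 -m pendant '{"delta_pos":[[0,0,0],[0,0,0],[0,0,0],[0,0,35],[0,0,45],[-15,-50,0],[-15,-52,0],[0,0,0]],"dr":[[0,0,0],[0,0,0],[0,0,0],[0,0,0],[0,0,0],[0.05,-0.015,0],[0.1,-0.03,0],[0.1,-0.03,0]],"grip":[-0.3,-0.3,-0.3,-0.3,-0.3,-0.1,-0.1,-0.1]}';python3 -c "
from h import *
s=get_state();print(s['tcp_pos'],s['joint_pos'],s['wrist_force'])
t=read_camera('top');c=read_camera('scene');crop(t,'t9',180,110,340,230,5);crop(c,'s9',160,140,320,260,5)"
```

```text
clock: 15.42
tcp_pos: [0.4908, -0.0675, 0.3629]
tool_rot: [[0.093, -0.266, -0.96], [0.277, -0.919, 0.281], [-0.956, -0.292, -0.012]]
wrist_force: [-0.5, 0.2, 0.7]
width: 0.0466
[ 0.4907751  -0.06745688  0.36286833] [-29.14191874 -12.35340118 104.97963317  16.70900758  90.53997395
  76.7832295 ] [-0.46273056  0.1988054   0.7425106 ]
```

View pics/s9.png

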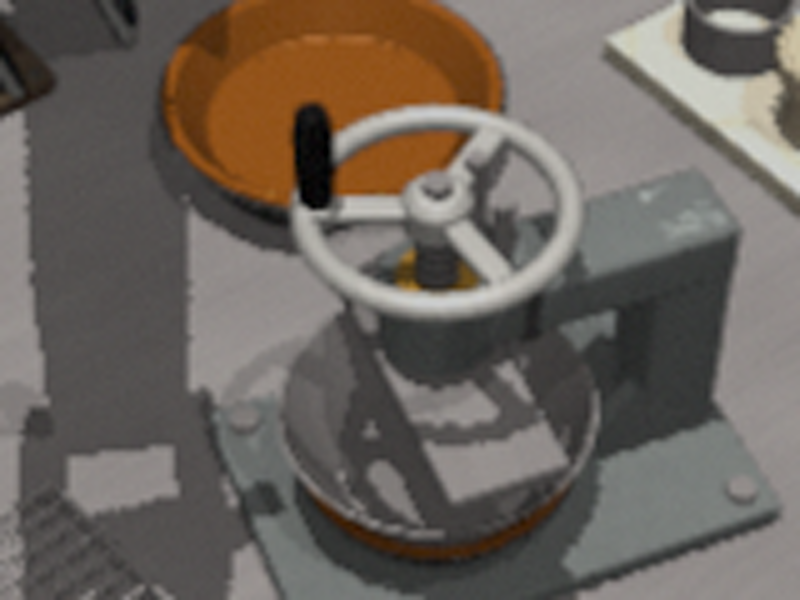

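View pics/t9.png

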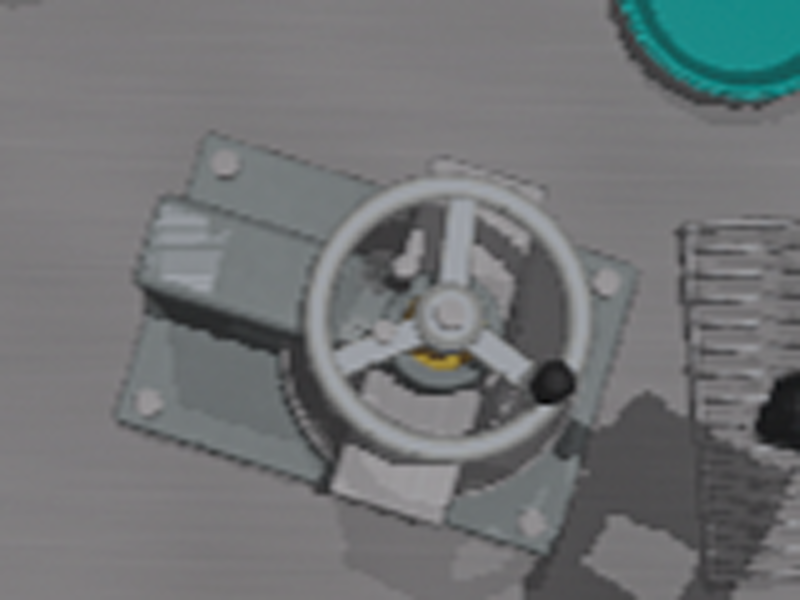

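The scene crop shows the bar raised well clear of the tin's rim, with the front rim arc free from (285,440) through (440,545) to (598,400). The tin and the mould (its brown edge below) are in place. Next I fit the axis from the crank points and the rim from this view.

```bash
python3 - <<'E'
from h import *
from scipy.optimize import least_squares
A=np.array([(.5856,.0265),(.6082,.0449),(.6159,.1079),(.5436,.1447),(.4957,.0793),(.5511,.0211),(.6192,.0728),(.5796,.1428),(.5024,.1108),(.5202,.0338)])
f=least_squares(lambda q:np.hypot(*(A-q[:2]).T)-.063,[.55,.08]);print('axis',f.x,np.round(f.fun*1000,1))
s=read_camera("scene");t=read_camera("top")
def fit(c,pts,off,k,z,r):
    P=np.array([onz(c,off[0]+x/k-.4,off[1]+y/k-.4,z)[:2] for x,y in pts])
    f=least_squares(lambda q:np.hypot(*(P-q[:2]).T)-r,[.55,.08]);g=least_squares(lambda q:np.hypot(*(P-q[:2]).T)-q[2],[.55,.08,r]); print(np.round(f.x,4),np.round(f.fun*1000,1),'free',np.round(g.x,4))
fit(s,[(283,415),(300,480),(340,522),(390,542),(440,543),(500,525),(550,490),(585,445),(600,400)],(160,140),5,.086,.0945)
fit(s,[(292,215),(325,280),(370,307),(437,319),(500,310),(560,265),(585,210),(570,160),(520,120),(450,104)],(160,140),5,.208+.039,.0775)
fit(t,[(305,320),(320,257),(360,205),(450,177),(540,205),(580,257),(592,320),(545,425),(450,463),(350,420)],(180,110),5,.208+.039,.0775)
E
```

```text
axis [0.55826475 0.08347757] [ 0.2  0.1 -0.4 -0.  -0.3 -0.2 -1.1  0.  -0.8 -0.4]
[0.5572 0.0811] [-6.9 -2.2  2.9  4.4  2.2 -2.3 -5.6 -3.6  2.3] free [0.5608 0.0788 0.091 ]
[0.5557 0.0852] [-0.6  0.9  1.9  2.1  2.1 -2.4 -0.7  1.2  2.6  2.2] free [0.555  0.0852 0.0786]
[0.5547 0.0834] [-0.8 -1.4 -0.6 -1.9  0.1 -0.7 -1.9 -1.7 -0.6 -1.8] free [0.555  0.0834 0.0764]
```

```bash

python3 -m pendant '{"delta_pos":[[5,-25,-5],[5,-11,-40],[4,0,-45],[0,0,-12],[0,0,0]],"dr":[[0.1,-0.03,0],[0.09,-0.025,0],[0.04,-0.01,0],[0,0,0],[0,0,0]],"grip":[-0.06,-0.06,-0.06,-0.06,-0.06]}';cat > rim.py <<'E'
from h import *
st=get_state();p=st["tcp_pos"];R=st["tool_rot"];C=np.array([.559,.081]);px=np.array([.281,.960]);
v=p[:2]-C; r=-v@px; lat=v@np.array([-px[1],px[0]])  # lat
# target tool
X=np.array([.5*px[0],.5*px[1],-.866]); Y=-np.array([.866*px[0],.866*px[1],.5]); T=np.stack([X,Y,np.cross(X,Y)],1)
from scipy.spatial.transform import Rotation as Ro
print('r',r*1000,'z',p[2]*1000,'lat',lat*1000,'s(z)',(86-p[2]*1000)/.866,'s(r)',(92.3-r*1000)/.5,'dr',np.round(Ro.from_matrix(T@R.T).as_rotvec(),3),'w',st["width"],'F',np.round(st["wrist_force"],1),'clk',st["clock"],'q',np.round(st["joint_pos"]))
for s in(-150,-60,27):
  t=np.array([*(C-(.0923-.0005*s)*px),.086-.000866*s]); print(s,np.round((t-p)*1000))
E
python3 rim.py
```

```text
clock: 16.25
tcp_pos: [0.5081, -0.0958, 0.2615]
tool_rot: [[0.149, -0.224, -0.963], [0.484, -0.833, 0.268], [-0.862, -0.506, -0.016]]
wrist_force: [-0.5, 0.4, 0.6]
width: 0.0453
r 184.0155782344376 z 261.52019342943885 lat -0.7799546845660495 s(z) -202.6792071933474 s(r) -183.43115646887523 dr [-0.003  0.017 -0.013] w 0.045252515732060315 F [-0.5  0.4  0.6] clk 16.25 q [-37.  -4. 111.  28.  85.  63.]
-150 [  4.  16. -46.]
-60 [  17.   59. -124.]
27 [  29.  101. -199.]
```

```bash

python3 -m pendant '{"delta_pos":[[4,14,-44],[6,22,-40],[6,22,-38],[0,0,0]],"dr":[[0,0.01,-0.01],[0,0.007,-0.003],[0,0,0],[0,0,0]],"grip":[-0.06,-0.06,-0.06,-0.06]}';
python3 rim.py; python3 -c "
from h import *
c=read_camera('scene');crop(c,'s10',180,160,310,260,6)"
```

```text
clock: 16.75
tcp_pos: [0.5306, -0.0361, 0.1482]
tool_rot: [[0.152, -0.229, -0.961], [0.471, -0.838, 0.275], [-0.869, -0.495, -0.019]]
wrist_force: [0.3, 0.4, 0.6]
width: 0.0454
r 120.37471536817465 z 148.21262064255373 lat -5.648970560971337 s(z) -71.83905385976182 s(r) -56.1494307363493 dr [ 0.011  0.017 -0.006] w 0.04535879089886744 F [0.3 0.4 0.6] clk 16.75 q [-30.   2. 117.  31.  71.  63.]
-150 [-19. -44.  68.]
-60 [ -6.  -0. -10.]
27 [  6.  41. -86.]
```

View pics/s10.png

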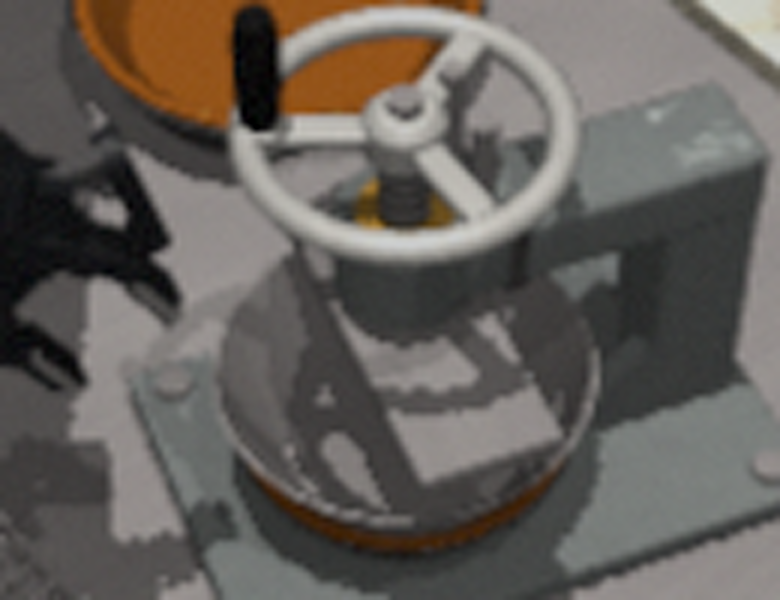

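```bash
python3 - <<'E'
from h import *
s=read_camera("scene");st=get_state();p=st["tcp_pos"];R=st["tool_rot"];f=lambda P:np.round((proj(s,P)-[180,160]+.4)*6)
for b in(0,.01,.02,.03):
  print(b,[f(p-R[:,0]*b+sg*R[:,1]*st["width"]/2-R[:,2]*.011) for sg in(1,-1)])
print('rim',f([.533,-.0076,.086]),f([.533+.281*.0,-.0076,.086]))
C=np.array([.559,.081]);px=np.array([.281,.960]);q=np.array([-px[1],px[0]])
for a in range(-60,61,20):
  d=-px*np.cos(np.radians(a))+q*np.sin(np.radians(a)); print(a,f([*(C+.0945*d),.086]))
E
```

```text
0 [array([125., 417.]), array([206., 358.])]
0.01 [array([113., 408.]), array([194., 348.])]
0.02 [array([100., 398.]), array([182., 338.])]
0.03 [array([ 87., 389.]), array([169., 328.])]
rim [222. 427.] [222. 427.]
-60 [374. 529.]
-40 [306. 511.]
-20 [252. 475.]
0 [218. 428.]
20 [207. 375.]
40 [220. 324.]
60 [254. 279.]
```

```bash

python3 -m pendant '{"delta_pos":[[-4,6,-22],[2,14,-30],[4,16,-28],[0,3,-6],[0,0,0]],"dr":[[0.01,0.017,-0.006],[0,0,0],[0,0,0],[0,0,0],[0,0,0]],"grip":[-0.06,-0.06,-0.06,-0.06,-0.06]}';
python3 rim.py; python3 -c "
from h import *
c=read_camera('scene');crop(c,'s11',180,160,310,260,6)"
```

```text
clock: 17.48
tcp_pos: [0.5396, -0.0038, 0.0695]
tool_rot: [[0.159, -0.24, -0.958], [0.469, -0.835, 0.287], [-0.869, -0.494, -0.02]]
wrist_force: [-0.4, -0.5, 1.3]
width: 0.0454
r 86.88793044768826 z 69.52948842047348 lat -5.163390352268192 s(z) 19.01906648906064 s(r) 10.82413910462347 dr [0.012 0.018 0.006] w 0.045356308216725864 F [-0.4 -0.5  1.3] clk 17.475 q [-26.   9. 120.  34.  61.  61.]
-150 [-28. -76. 146.]
-60 [-15. -33.  68.]
27 [-3.  9. -7.]
```

View pics/s11.png

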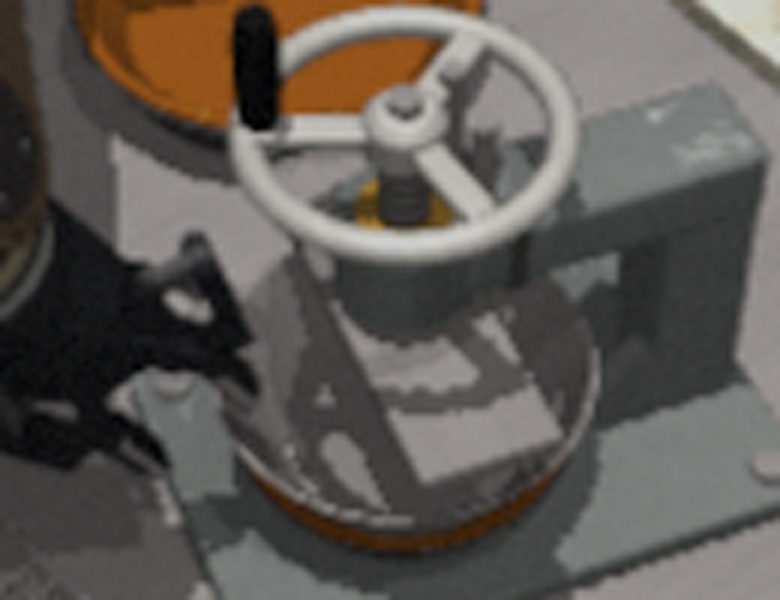

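The scene crop shows the inner finger tip inside the tin at (255,390) and the outer tip outside at (162,468), level with the rim. I'll go in 16 mm more and close.

```bash

python3 -m pendant '{"delta_pos":[[-2,8,-8],[1,6,-8],[0,0,0]],"dr":[[0.012,0.018,0.006],[0,0,0],[0,0,0]],"grip":[-0.06,-0.06,-0.06]}';
python3 rim.py; python3 -c "
from h import *
c=read_camera('scene');crop(c,'s12',195,190,260,250,12)"
```

```text
clock: 17.9
tcp_pos: [0.5402, 0.0093, 0.055]
tool_rot: [[0.144, -0.243, -0.959], [0.479, -0.831, 0.282], [-0.866, -0.5, -0.003]]
wrist_force: [0.3, 0.8, 0.4]
width: 0.0454
r 74.1473591449647 z 55.01016038531241 lat -2.1107921988892397 s(z) 35.78503419709883 s(r) 36.3052817100706 dr [0.001 0.003 0.002] w 0.04538506518199565 F [0.3 0.8 0.4] clk 17.9 q [-25.  10. 120.  35.  60.  61.]
-150 [-28. -89. 161.]
-60 [-16. -46.  83.]
27 [-3. -4.  8.]
```

View pics/s12.png

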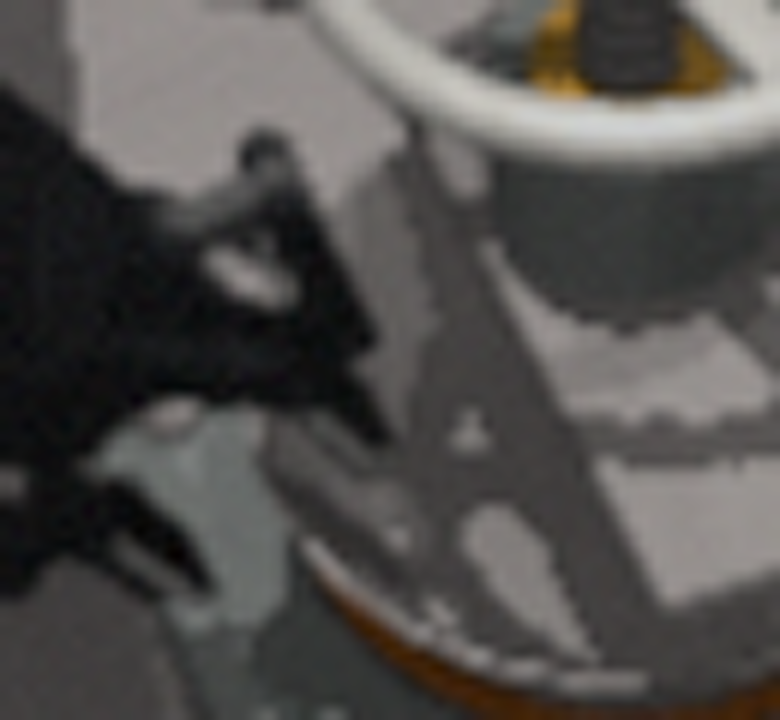

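```bash

python3 -m pendant '{"delta_pos":[[-1,4,-8],[0,2,-4],[0,0,0]],"dr":[[0,0,0],[0,0,0],[0,0,0]],"grip":[-0.06,-0.06,-0.06]}';
python3 rim.py|head -1; python3 -c "
from h import *
c=read_camera('scene');crop(c,'s13',195,190,260,250,12)"
```

```text
clock: 18.32
tcp_pos: [0.5395, 0.0153, 0.0427]
tool_rot: [[0.145, -0.243, -0.959], [0.478, -0.832, 0.283], [-0.866, -0.5, -0.004]]
wrist_force: [0.3, 0.8, 0.4]
width: 0.0453
r 68.50502077659873 z 42.70729505117365 lat 0.2588605726744087 s(z) 49.99157615337916 s(r) 47.58995844680254 dr [0.002 0.004 0.002] w 0.045259425333183397 F [0.3 0.8 0.4] clk 18.325 q [-24.  11. 120.  35.  59.  60.]
```

View pics/s13.png

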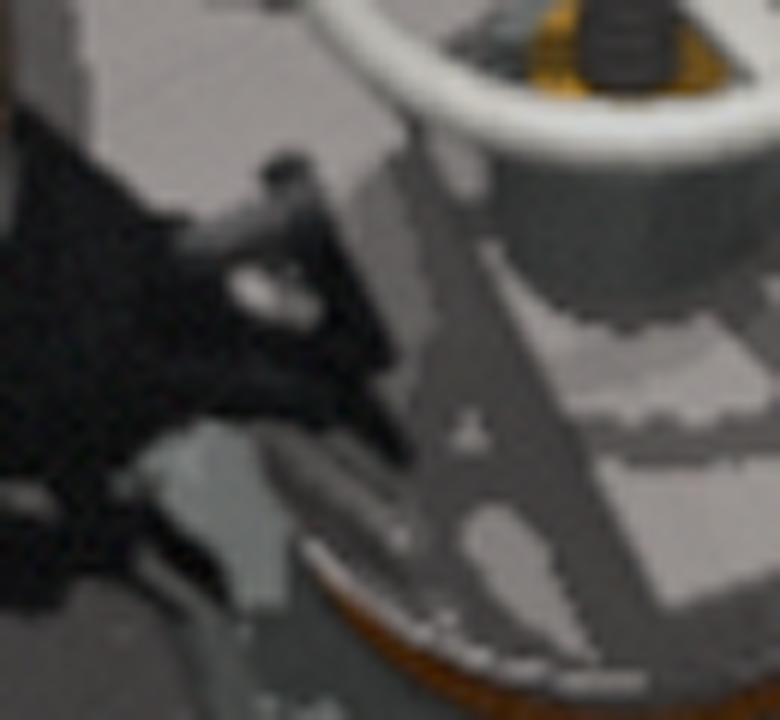

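```bash

python3 -m pendant '{"delta_pos":[[0,0,0],[0,0,0],[0,0,0]],"dr":[[0,0,0],[0,0,0],[0,0,0]],"grip":[0.6,0.6,0.6]}';
python3 -c "
from h import *
c=read_camera('scene');crop(c,'s14',195,190,260,250,12);print(get_state()['wrist_force'],get_state()['width'])"
```

```text
clock: 18.75
tcp_pos: [0.54, 0.015, 0.0433]
tool_rot: [[0.146, -0.242, -0.959], [0.478, -0.832, 0.283], [-0.866, -0.499, -0.005]]
wrist_force: [-0.4, -0.1, 1.3]
width: 0.0171
[-0.37115199 -0.79184088  0.05283807] 0.01732822790699003
```

View pics/s14.png

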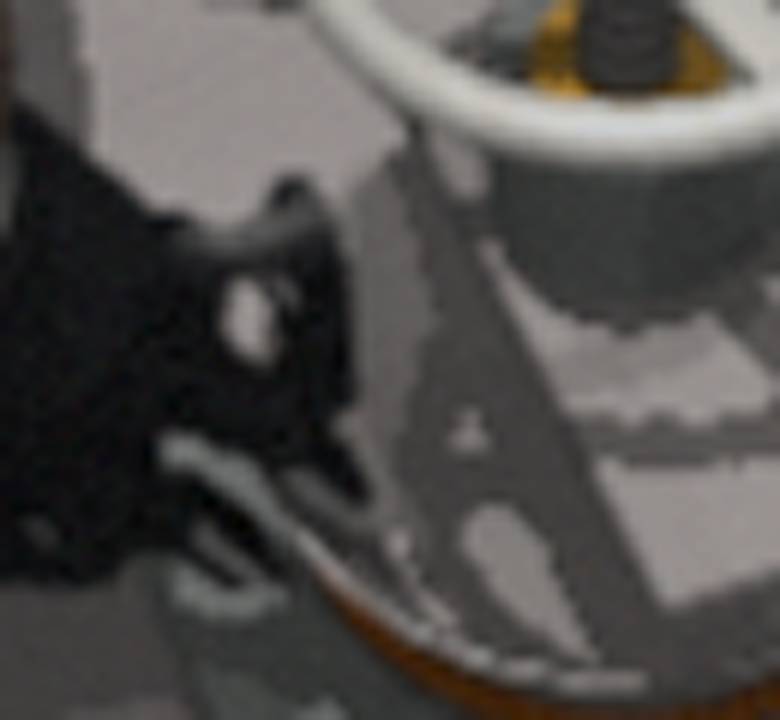

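```bash

python3 -m pendant '{"delta_pos":[[0,0,0],[0,0,0],[0,0,0],[0,0,0]],"dr":[[0,0,0],[0,0,0],[0,0,0],[0,0,0]],"grip":[0.8,1,1,1]}';
python3 rim.py | head -1;python3 -c "
from h import *
c=read_camera('scene');crop(c,'s15',180,160,310,260,6)"
```

```text
clock: 19.3
tcp_pos: [0.5404, 0.0173, 0.0456]
tool_rot: [[0.145, -0.239, -0.96], [0.484, -0.83, 0.279], [-0.863, -0.505, -0.005]]
wrist_force: [-1.4, 0.6, 1.2]
width: 0.0016
r 66.39630741426348 z 45.55826796848978 lat -0.025938989281006637 s(z) 46.69945962068155 s(r) 51.807385171473044 dr [-0.004  0.006 -0.002] w 0.0016110122087460437 F [-1.4  0.6  1.2] clk 19.3 q [-24.  11. 120.  36.  59.  60.]
```

View pics/s15.png

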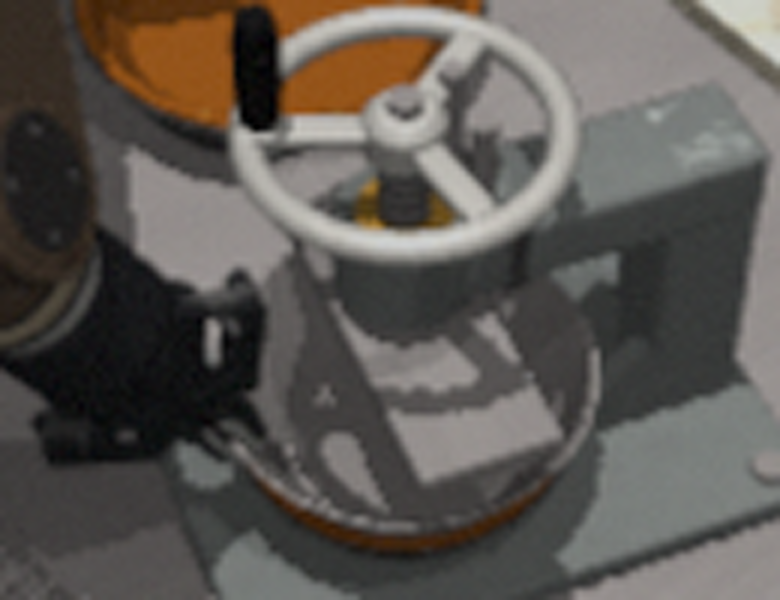

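The fingers stop at 1.6 mm on the 4 mm wall (they read 2 to 3 mm low on the handle too), so the wall is held. Lifting straight up.

```bash

python3 -m pendant '{"delta_pos":[[0,0,6],[0,0,7],[0,0,7],[0,0,7],[0,0,0]],"dr":[[0,0,0],[0,0,0],[0,0,0],[0,0,0],[0,0,0]],"grip":[1,1,1,1,1]}';
python3 rim.py | head -1;python3 -c "
from h import *
c=read_camera('scene');crop(c,'s16',180,160,310,260,6)"
```

```text
clock: 19.98
tcp_pos: [0.5389, 0.0154, 0.0715]
tool_rot: [[0.143, -0.242, -0.96], [0.478, -0.832, 0.281], [-0.867, -0.499, -0.003]]
wrist_force: [0.4, -0.5, -3.2]
width: 0.0014
r 68.68214185473741 z 71.49627528090369 lat 0.8903191705354065 s(z) 16.747950022051167 s(r) 47.235716290525176 dr [0.002 0.003 0.   ] w 0.001397590552169769 F [ 0.4 -0.5 -3.2] clk 19.975 q [-24.   8. 120.  34.  61.  63.]
```

View pics/s16.png

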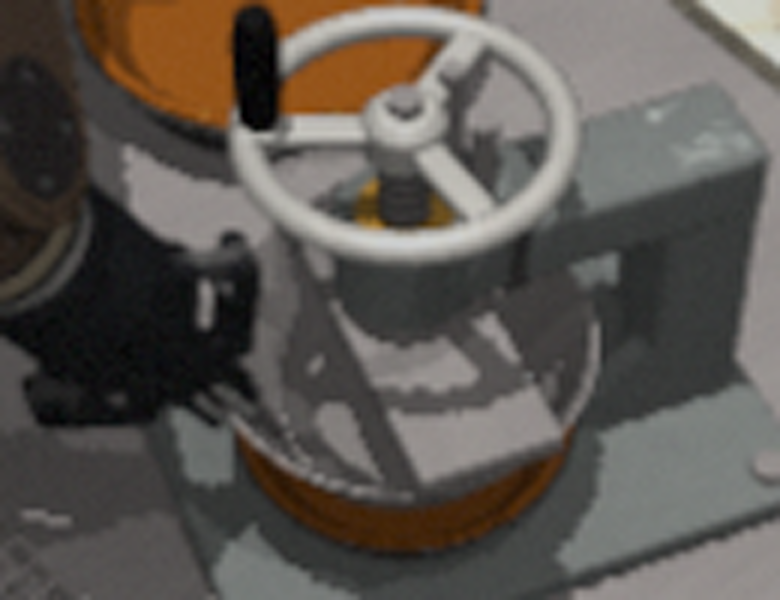

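The tin is lifted level about 27 mm and the wrist takes 3.2 N, which is the tin alone, so the mould stayed put. I'll raise it a little more, then draw it out to the front.

```bash

python3 -m pendant '{"delta_pos":[[0,0,4],[-4,-14,1],[-7,-24,0],[-7,-24,0],[-7,-24,0],[-7,-24,0],[-7,-24,0],[-4,-14,0]],"dr":[[0,0,0],[0,0,0],[0,0,0],[0,0,0],[0,0,0],[0,0,0],[0,0,0],[0,0,0]],"grip":[1,1,1,1,1,1,1,1]}';
python3 rim.py | head -1;python3 -c "
from h import *
c=read_camera('scene');crop(c,'s17',130,160,310,290,4)"
```

```text
clock: 21.02
tcp_pos: [0.4922, -0.1412, 0.0757]
tool_rot: [[0.143, -0.242, -0.96], [0.475, -0.834, 0.281], [-0.868, -0.496, -0.004]]
wrist_force: [-0.2, -0.6, -2.1]
width: 0.0014
r 232.11384789842742 z 75.73474889098559 lat 1.6295872695171687 s(z) 11.853638694012027 s(r) -279.6276957968548 dr [0.005 0.002 0.   ] w 0.0014293893155071123 F [-0.2 -0.6 -2.1] clk 21.025 q [-42.  10. 117.  29.  69.  50.]
```

View pics/s17.png

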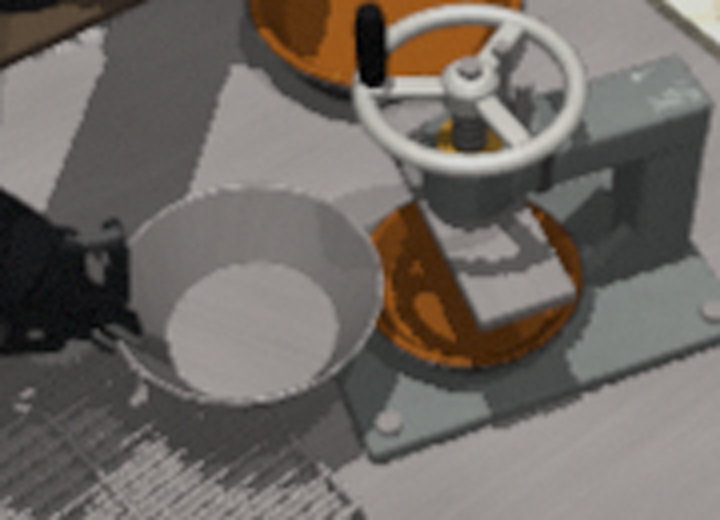

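The tin is out and level, with its rim centre near (255,290) in this crop. The brown mould stays under the bar. Moving over the rack.

```bash

python3 -m pendant '{"delta_pos":[[4,-14,0],[7,-26,0],[7,-26,0],[7,-26,-4],[6,-22,-6],[3,-12,-6],[0,0,0]],"dr":[[0.003,0,0],[0,0,0],[0,0,0],[0,0,0],[0,0,0],[0,0,0],[0,0,0]],"grip":[1,1,1,1,1,1,1]}';
python3 rim.py | head -1;python3 -c "
from h import *
c=read_camera('scene');crop(c,'s18',80,190,240,310,5);t=read_camera('top');crop(t,'t18',290,120,420,240,6)"
```

```text
clock: 21.95
tcp_pos: [0.5293, -0.2733, 0.0584]
tool_rot: [[0.143, -0.24, -0.96], [0.477, -0.833, 0.28], [-0.867, -0.498, -0.005]]
wrist_force: [0.1, -0.8, -3.3]
width: 0.0012
r 348.43349507574055 z 58.36700934284441 lat -71.06859571888712 s(z) 31.90876519302031 s(r) -512.2669901514811 dr [ 0.003  0.004 -0.001] w 0.0012083553951115103 F [ 0.1 -0.8 -3.3] clk 21.95 q [-49.  23. 103.  26.  73.  46.]
```

View pics/s18.png

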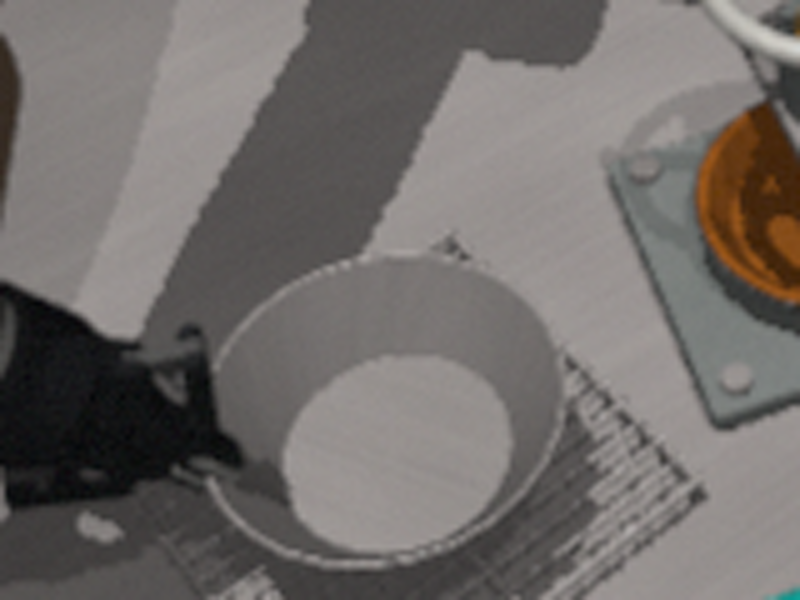

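View pics/t18.png

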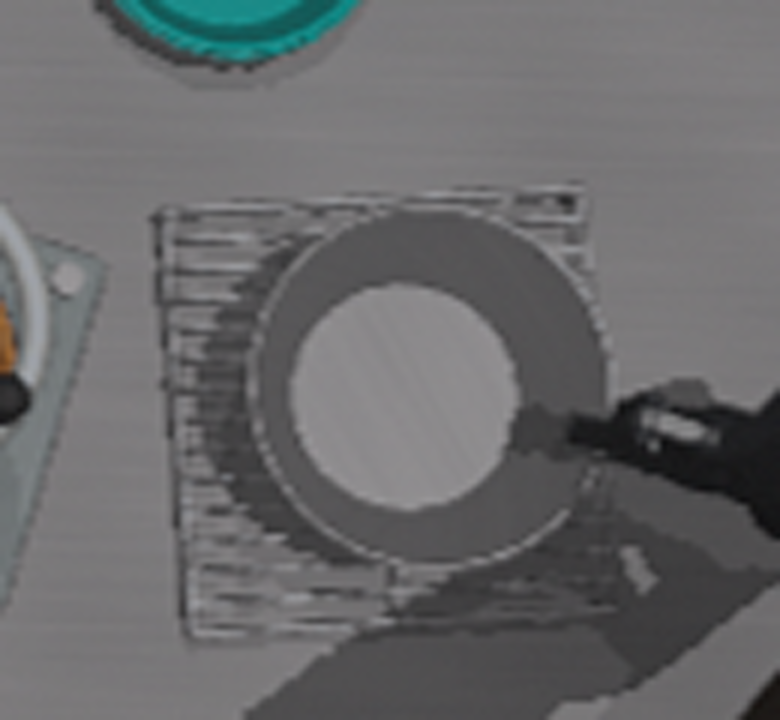

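The top view shows the tin over the rack. Floor disc centre is at crop (405,397), rim centre at (429,386), and rack corners are at (155,215), (585,187) and (190,640).

```bash
python3 - <<'E'
from h import *
t=read_camera("top");f=lambda x,y,z:onz(t,290+x/6-.4,120+y/6-.4,z)
print('floor',f(405,397.5,.045),'rim',f(429,386,.098))
a,b,c=f(155,215,.022),f(585,187,.022),f(190,640,.022); print('rack',(b+c)/2,np.linalg.norm(a-b),np.linalg.norm(a-c))
R=[[0.6451,-0.0794],[0.6642,-0.3136],[0.4332,-0.3271],[0.4159,-0.0989]];print(np.mean(R,0))
s=read_camera("scene");g=lambda x,y,z:onz(s,80+x/5-.4,190+y/5-.4,z)
print('s floor',(g(282,453,.045)+g(515,453,.045))/2, (g(398,355,.045)+g(398,552,.045))/2)
# rim in scene: extremes
from scipy.optimize import least_squares
for z,r,P in((.099,.0945,[(215,490),(250,535),(300,560),(360,569),(430,558),(500,520),(550,450),(567,390),(548,330),(500,280),(400,252),(300,280)]),):
  Q=np.array([g(x,y,z)[:2] for x,y in P]);h=least_squares(lambda q:np.hypot(*(Q-q[:2]).T)-q[2],[.55,-.2,r]);print(h.x,np.round(h.fun*1000,1))
E
```

```text
floor [ 0.54470299 -0.20814189  0.045     ] rim [ 0.5460904  -0.20507174  0.098     ]
rack [ 0.53896808 -0.20623666  0.022     ] 0.23670935322770484 0.23120856922663285
[ 0.5396  -0.20475]
s floor [ 0.54722349 -0.20765115  0.045     ] [ 0.54528377 -0.20692155  0.045     ]
[ 0.5498574  -0.20834702  0.09364847] [-2.5 -0.9 -0.4  0.6  1.9  2.2 -0.9  0.1 -2.3 -1.6  2.   1.9]
```

```bash

python3 -m pendant '{"delta_pos":[[-3,0,-5],[0,0,-5],[0,0,-4],[0,0,-1],[0,0,0]],"dr":[[0,0,0],[0,0,0],[0,0,0],[0,0,0],[0,0,0]],"grip":[1,1,1,1,1]}'
python3 -m pendant '{"delta_pos":[[0,0,-2],[0,0,-1]],"dr":[[0,0,0],[0,0,0]],"grip":[1,1]}'
```

```text
clock: 22.78
tcp_pos: [0.5257, -0.2706, 0.0435]
tool_rot: [[0.142, -0.238, -0.961], [0.477, -0.834, 0.278], [-0.867, -0.498, -0.005]]
wrist_force: [-0.3, -0.6, -3.6]
width: 0.0015
clock: 23.02
tcp_pos: [0.5259, -0.2708, 0.0406]
tool_rot: [[0.143, -0.238, -0.961], [0.477, -0.834, 0.278], [-0.867, -0.498, -0.006]]
wrist_force: [0.9, 0.1, -3.0]
width: 0.0016
```

```bash

python3 -m pendant '{"delta_pos":[[0,0,-1.5],[0,0,-0.5]],"dr":[[0,0,0],[0,0,0]],"grip":[1,1]}' | grep -E "tcp|force"
python3 -m pendant '{"delta_pos":[[0,0,-1.5],[0,0,-0.5]],"dr":[[0,0,0],[0,0,0]],"grip":[1,1]}'| grep -E "tcp|force"
```

```text
tcp_pos: [0.5261, -0.271, 0.0389]
wrist_force: [-1.3, -0.1, -1.2]
tcp_pos: [0.5263, -0.2714, 0.0382]
wrist_force: [-1.9, 0.5, 1.3]
```

```bash

python3 -m pendant '{"delta_pos":[[0,0,-1],[0,0,-0.5]],"dr":[[0,0,0],[0,0,0]],"grip":[1,1]}' | grep -E "tcp|force"
python3 -c "
from h import *
c=read_camera('scene');crop(c,'s19',80,190,240,310,5)"
```

```text
tcp_pos: [0.5263, -0.2717, 0.0378]
wrist_force: [-3.0, -0.4, 2.6]
```

View pics/s19.png

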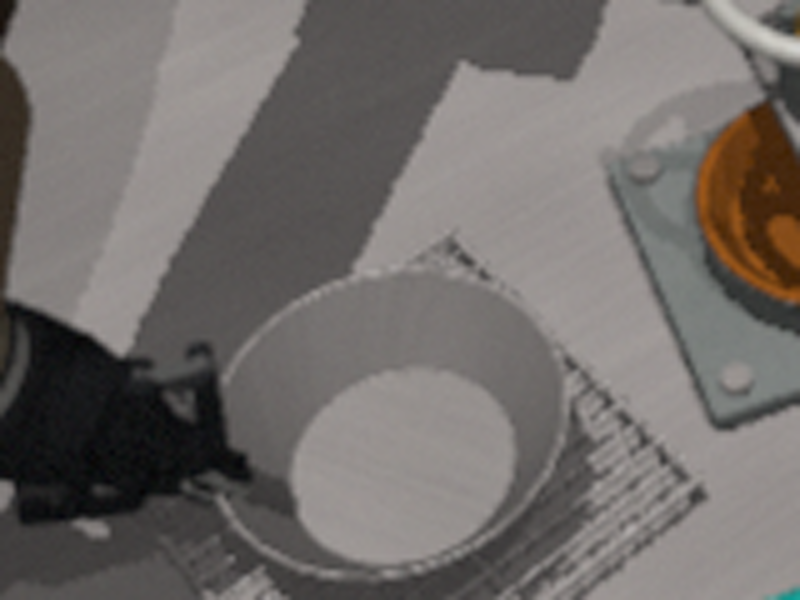

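```bash

python3 -m pendant '{"delta_pos":[[0,0,-1.5],[0,0,-0.5]],"dr":[[0,0,0],[0,0,0]],"grip":[1,1]}' | grep -E "tcp|force"
python3 -m pendant '{"delta_pos":[[0,0,-1.5],[0,0,-0.5]],"dr":[[0,0,0],[0,0,0]],"grip":[1,1]}' | grep -E "tcp|force|rot"
python3 -c "
from station import get_state;print(get_state()['moment'])"
```

```text
tcp_pos: [0.5264, -0.2719, 0.0374]
wrist_force: [-2.9, -1.0, 3.9]
tcp_pos: [0.5265, -0.272, 0.0373]
tool_rot: [[0.144, -0.232, -0.962], [0.481, -0.833, 0.273], [-0.865, -0.502, -0.008]]
wrist_force: [-3.4, 0.0, 3.9]
[0.2575655  0.16718613 0.40491134]
```

The tin is resting on the rack: the load went from 3.3 N hanging to about 4 N pushing up. Opening in stages.

```bash

python3 -m pendant '{"delta_pos":[[0,0,0],[0,0,0],[0,0,0],[0,0,0]],"dr":[[0,0,0],[0,0,0],[0,0,0],[0,0,0]],"grip":[0.8,0.6,0.4,0.4]}'
python3 -c "
from h import *
c=read_camera('scene');crop(c,'s20',80,190,240,310,5);t=read_camera('top');crop(t,'t20',290,120,420,240,6)"
```

```text
clock: 24.82
tcp_pos: [0.5271, -0.2712, 0.0355]
tool_rot: [[0.145, -0.234, -0.961], [0.481, -0.832, 0.276], [-0.865, -0.502, -0.008]]
wrist_force: [-0.9, 1.1, 0.1]
width: 0.0256
```

View pics/s20.png

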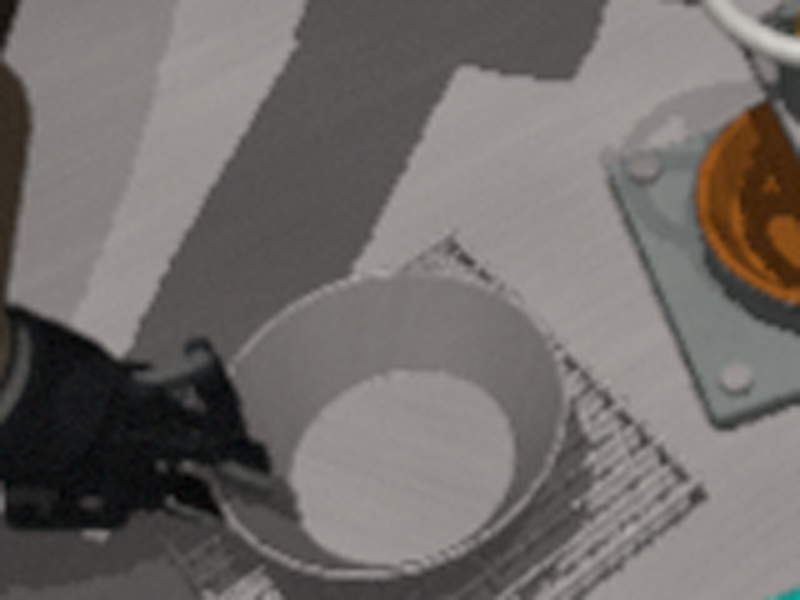

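View pics/t20.png

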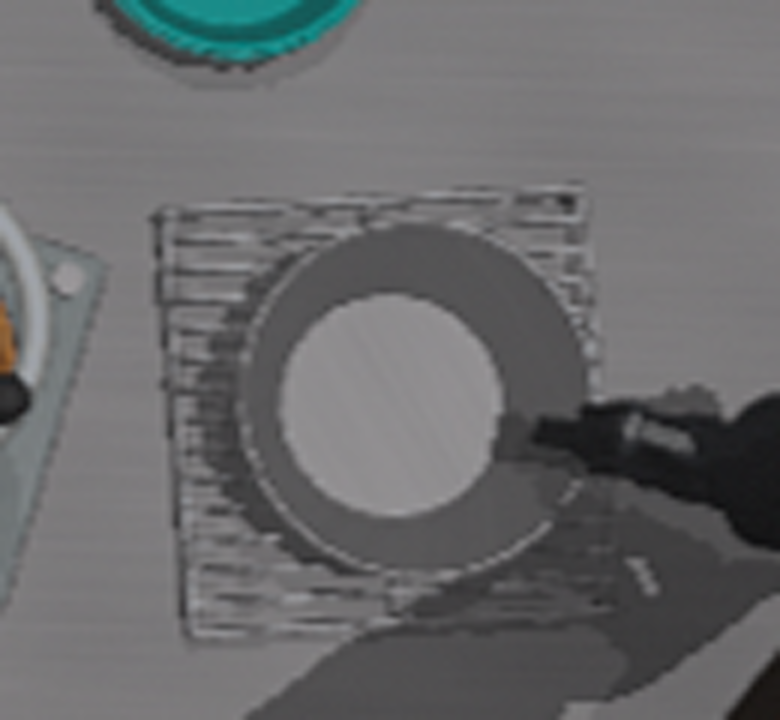

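```bash

python3 -m pendant '{"delta_pos":[[0,0,0],[-3,-10,18],[-6,-20,36],[-6,-20,36],[-8,-30,40],[-10,-40,30],[0,0,0]],"dr":[[0,0,0],[0,0,0],[0,0,0],[0,0,0],[0,0,0],[0,0,0],[0,0,0]],"grip":[0,0,0,0,0,0,0]}'
python3 - <<'E'
from h import *
s=read_camera('scene');crop(s,'s21',80,160,310,310,3);t=read_camera('top');crop(t,'t21',90,120,420,260,2)
crop(t,'t22',290,120,420,240,6);st=get_state();print(st['tcp_pos'],st['wrist_force'])
E
```

```text
clock: 25.8
tcp_pos: [0.4915, -0.3976, 0.2082]
tool_rot: [[0.148, -0.234, -0.961], [0.475, -0.836, 0.277], [-0.868, -0.497, -0.012]]
wrist_force: [-0.2, 0.5, -0.0]
width: 0.0427
[ 0.49133589 -0.39372894  0.20458757] [ 0.73552869  0.59588196 -0.04237013]
```

View pics/s21.png

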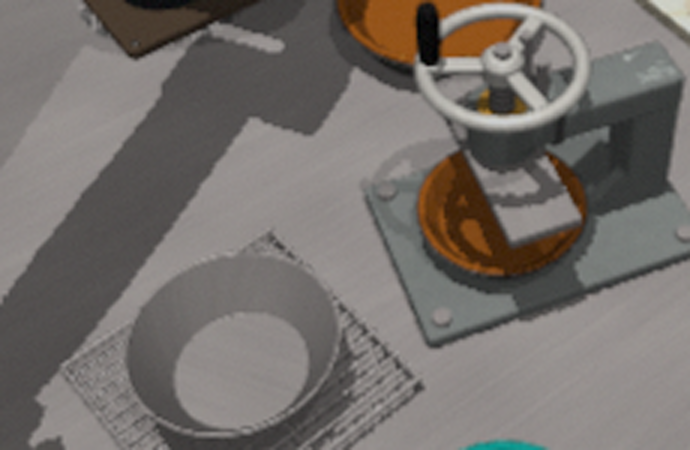

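View pics/t21.png

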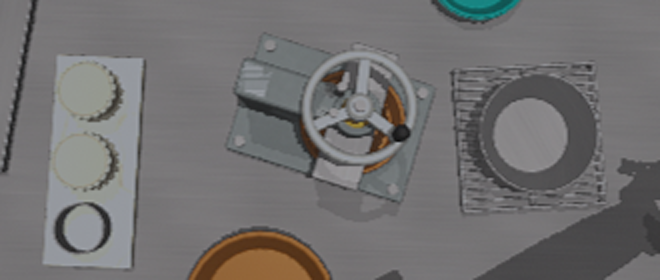

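View pics/t22.png

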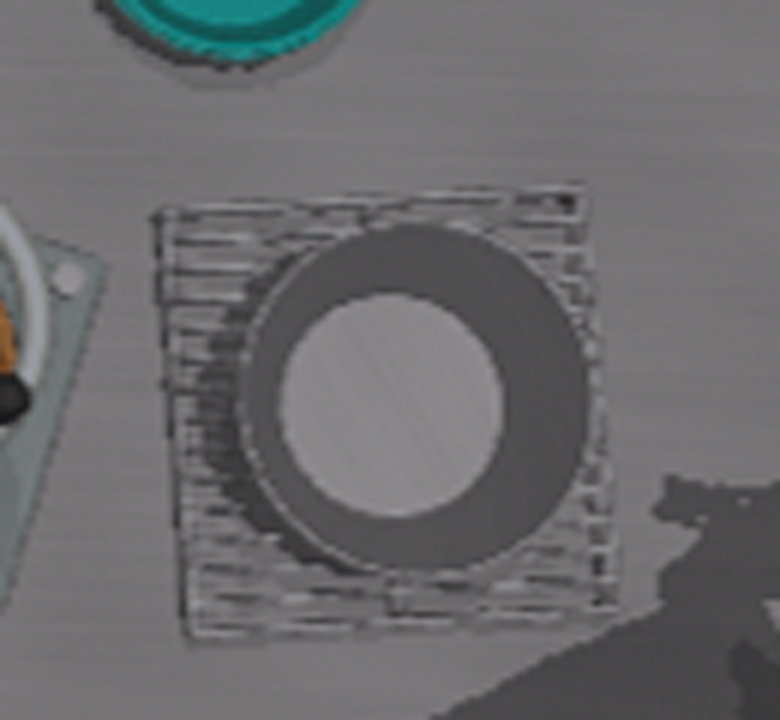

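```bash
python3 - <<'E'
from h import *
t=read_camera("top");f=lambda x,y,z:onz(t,290+x/6-.4,120+y/6-.4,z)
print('floor',f(391,405,.026),'rim',f(415,397,.078),'rack',np.mean([f(*p,.022) for p in[(155,215),(585,187),(615,612),(188,640)]],0))
s=read_camera("scene");g=lambda x,y,z:onz(s,80+x/3-.4,160+y/3-.4,z)
print('s floor',(g(174,372,.026)+g(308,372,.026))/2,'rack .5489 -.2097')
from scipy.optimize import least_squares
Q=np.array([g(x,y,.05)[:2] for x,y in[(418,215),(430,245),(460,268),(500,277),(545,263),(575,235),(587,200)]]);h=least_squares(lambda q:np.hypot(*(Q-q[:2]).T)-.0865,[.55,.08]);print('mould',h.x,np.round(h.fun*1000,1))
E
```

```text
floor [ 0.54216652 -0.20604139  0.026     ] rim [ 0.54211059 -0.20379492  0.078     ] rack [ 0.53865351 -0.2044835   0.022     ]
s floor [ 0.54561495 -0.20813164  0.026     ] rack .5489 -.2097
mould [0.55260108 0.0846236 ] [-4.  -1.   1.4  3.1 -1.5 -3.5 -0.3]
```

The tin is upright and within about 4 mm of the rack's centre; the two views err in opposite directions. The mould, bar and slab items look right and the hand is clear, so I'm handing in.

```bash
python3 -c "
from station import *
print(get_state()['clock'],get_state()['joint_velocities'].round(2)); print(close_job())"
```

```text
26.0 [ 0.57  0.58  0.92 -0.03  0.09 -0.06]
the job is handed in; nothing more can be done
None
```

The job is handed in at 26.0 s of the 72 s allowed: the press is open and the upper tin is upright on the middle of the cooling rack.

- **Press:** I gripped the handle and turned the wheel counter-clockwise about 655°, from about 44° (where I found it) to about 700°. That puts the bar at about 39 mm, from the wheel angle and the tool's rise; the pictures show it well clear of the tin.
- **Tin:** I held the front rim with the hand tilted 30° and lifted straight up. The wrist read about 3 N, the tin's own weight, so the mould did not come with it. I then drew it out to the front, lowered it until the rack carried it (at most about 4 N upward), and let go.
- **Last pictures:** The tin stands level and right way up, and the hand is clear of everything. The mould is still under the spindle, within the fit's few-millimetre error, and the things on the slab look untouched.

**Checks that disagreed:**
- **Tin on the rack:** the top camera puts it about 3.5 mm to one side of centre and the scene camera about 3.5 mm to the other.
- **Finger tips:** in the pictures they ended roughly 15 to 35 mm short of the stated tool point, so I set the rim grip depth by sight.
- **Finger opening:** it read 2 to 3 mm low on both the handle and the wall.

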